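# Nest three saucepans, handles fanned and pressed home in the pouring lips

## Task

Put the three steel saucepans together as one nest: first the middle-sized pan into the largest, which stays where it stands, then the smallest into the middle one, lowering each gently and turning it until its handle drops into the pouring lip of the pan below, so that the three handles fan out. The handles are clipped on by hand, so each lip lies a little nearer to its handle or farther from it: look or feel for it, then press the pan down by its rim, firmly but gently and without tipping the pans, to push the handle between the lip's two silicone cheeks, until the pan stands flat and fully home in the one below. Leave the other things on the worktop alone.

Things in the scene. Friction and masses are not known exactly. Their poses are not given: they have to be found in the camera images.
- large_pan: the largest of three plain steel saucepans, 0.6 kg, loose, upright. Origin: on its axis, at its underside; z up, x along its clip-on handle. Outer radius 64 mm at the rim, 61 at the foot, rim 68 mm high; wall 3 mm, base 8 mm. One pouring lip in the rim, 46 to 74 degrees to the left (+y side) of the handle. How far round the lip is differs each time and is not reported: look or feel for it.
- middle_pan: the middle-sized of three plain steel saucepans, 0.3 to 0.6 kg, loose, upright. Origin: on its axis, at its underside; z up, x along its clip-on handle. Outer radius 58 mm at the rim, 55 at the foot, rim 72 mm high; wall 3 mm, base 8 mm. One pouring lip in the rim, 46 to 74 degrees to the left (+y side) of the handle. Home in the large pan (3 mm to spare all round) its origin is 8 mm above that pan's.
- small_pan: the smallest of three plain steel saucepans, 0.22 to 0.45 kg, loose, upright. Origin: on its axis, at its underside; z up, x along its clip-on handle. Outer radius 52 mm at the rim, 49 at the foot, rim 73 mm high; wall 3 mm, base 8 mm. One pouring lip in the rim, 46 to 74 degrees to the left (+y side) of the handle. Home in the middle pan (3 mm to spare all round) its origin is 8 mm above that pan's.
- middle_pan_grip (a point): middle of the middle pan's handle, the place to take it from above: centre line of the bar (16 mm wide, 7 mm thick), 106 mm from the pan's axis, 65 mm above its underside; axes as the pan's. Held level over the pan below, a bar gently felt down meets the plain rim 9 to 11 mm above home, the lip's slopes 5.5 to 9.5, the cheeks in the slot under 5.
- small_pan_grip (a point): middle of the small pan's handle, the place to take it from above: centre line of the bar (16 mm wide, 7 mm thick), 100 mm from the pan's axis, 69 mm above its underside; axes as the pan's. All lips: 40 mm wide at the rim, sloping in within 4 mm to a slot 19.5 mm wide, 13 mm deep; in it two black sprung silicone cheeks leave 12 mm.
- middle_pan_heel (a point): the heel, top of the middle pan's rim above the handle, 56.5 mm from the pan's axis, 72 mm above its underside, the place to press. Below it the handle bar leaves the wall and climbs at 35 degrees to 80 mm from the axis, then runs nearly level to an eye ending at 152 mm. Let go on the cheeks, a pan stays tilted 1 to 3 degrees; 8 to 15 N seat it.
- small_pan_heel (a point): the heel, top of the small pan's rim above the handle, 50.5 mm from the pan's axis, 73 mm above its underside, the place to press. Below it the handle bar leaves the wall and climbs at 35 degrees to 74 mm from the axis, then runs nearly level to an eye ending at 146 mm. Any pan the cheeks hold up: press its rim where it stands high, here or opposite the handle.
- tape: black roll of tape lying flat, 62 mm across, 19 mm high; a bystander, leave it alone; origin at the centre of its underside
- cream_jar: low white cream pot with a blue band, 69 mm across, 41 mm high; a bystander, leave it alone; origin at the centre of its underside
- jar_lid: loose grey metal jar lid lying flat, 59 mm across, 12 mm high; a bystander, leave it alone; origin at the centre of its underside
- match_box: small blue carton lying flat, 34 x 52 x 14 mm; a bystander, leave it alone; origin at the centre of its underside
- red_jar: red jar with a black cap, 65 mm across, 82 mm high; a bystander, leave it alone; origin at the centre of its underside
- felt_pen: white marker pen with a black cap, lying, 135 mm long, 16 mm thick; a bystander, leave it alone; origin at the centre of its underside

How it is judged:
By the outcome, as a careful person would: the job done as asked, in the order asked, and still so for the second after the job is handed in, with the robot touching nothing.
It also fails if it takes over 72 s, if anything falls off the work surface, if the arm or the gripper's body presses on something with over 40 N, if the wrist force passes 120 N, or if a joint passes its speed limit or range.

## Robot

A 6-joint arm with a two-finger parallel gripper is mounted at the origin on a cart in front of the work surface, level with it; the furniture and walls round the work are solid. World frame = base frame: x ahead of the robot, y to its left, z up, the work surface at z = 0. Lengths are in m, angles in rad, forces in N, time in s.
With the tool pointing down it reaches from about 0.325 to 0.85 m from the base axis. Payload 15.5 kg.
Tool frame: the origin (TCP) lies at the very end of the fingers, on their centre line; the grasp point (between the pads) lies 19 mm behind it (manip.hold_point_z is the distance from the TCP to the grasp point, in m); z points along the fingers, y is the line along which they close (so a half turn about z gives the same grasp; the last joint's range is limited). The gripper opens to 91 mm and grips with 3 to 60 N. Pads are 32 mm wide; open, the fingers measure 118 mm over their backs; the gripper's body (76 mm by 178 mm) begins 60 mm behind the grasp point.
Start: joints at [1.022, 0.494, 1.345, -0, 1.302, -0.096], TCP at [0.274, 0.562, 0.214] pointing down, gripper open.
Joint ranges: [-2.91, 2.91], [-0.82, 2.16], [0.22, 2.67], [-1.22, 4.37], [0.12, 2.79], [-3.08, 3.08]. Speed limits (rad/s): [1.89, 1.89, 2.57, 3.01, 3.01, 3.01].

## Interface

Orientations are given as [roll, pitch, yaw] about the fixed x, y, z axes, in that order (R = Rz(yaw) Ry(pitch) Rx(roll)).
In Python, from rig import status, optics, manip, nets gives the robot as it stands.
- The arm moves only by the tool drive_tool, never from a script. Its argument "rows" is a list of rows, each an object of numbers: "dx", "dy", "dz": the shift along the tool's x, y, z in m; "rx", "ry", "rz": the turn, a rotation vector about the tool's x, y, z in rad; "claw": the opening, from -1 (shut) to 1 (fully open). In form: [{"dx": .., "dy": .., "dz": .., "rx": .., "ry": .., "rz": .., "claw": ..}, ...]. A call has 1 to 8 rows; each row shifts and turns the commanded pose from where the row before left it, along the tool's axes as they then stand; what a row does not reach is not made up. A row lasts 1/8 s, in which the tool goes at most 62.5 mm and 10.7 degrees, less where a joint would pass 70% of its speed; a pose out of reach is approached as far as the arm can. A call with a gripper value outside its range is refused whole. The fingers move at their own pace and stop on an object; the grip force is fixed at half the most. Time passes only in rows, so rows that do not move let the fingers close. It gives the time, the measured TCP pose, the force, the opening and the grip force at its end, in the units of the state.
- status.observe(): the state, without advancing time (a new reading comes with each control period).
- optics.grab_frame(name): name is "side" or "top"; returns a dict with "pixels" (400x640x3 uint8, blue, green, red), "depth" (400x640 float32, m along the optical axis (not along the pixel's ray), 0 where there is no reading), "fx", "fy", "cx", "cy" (pixels), "k1" (the pictures are not rectified: a ray, as slopes to the right and down, at radius r is drawn at 1 + k1 r^2 times it, then the intrinsics apply), "R" (3x3) and "t" (3): a world point X has camera coordinates R X + t. Camera axes: x right, y down, z forward; pixel columns grow to the right and rows downward; lengths in m; the calibration is good to about 2 mm. A picture is of the moment at which its call begins.
- manip.sign_off(): hands the job in; it is judged then, once.
Trained networks look in the newest picture that a camera, given by its name, has taken for a name from the list of things; names that differ only in an ending like _2 or _b are one class to them, and where a whole thing is asked for, a point or a joint stands for the part that bears it (a point fixed in the world has none). Each returns a list of dicts, best first, with "conf" (0 to 1); they miss things now and then, are a little off and sometimes report something else, mostly with a low value. They report only what shows in the picture. A call takes as long as a camera call.
- nets.search_frame(camera, query): "bbox" ([left, top, right, bottom] in pixels, round what is visible of it).
- nets.landmark_of(camera, query): "pixel" ([column, row] in pixels: a listed point, or the origin of a listed thing).
The state is a dict: "time": time; "joints": joint angles; "dq": joint speeds; "tau": joint torques, N m; "tcp_pos": TCP position; "tcp_rot": TCP orientation; "ft_force": force on the tool from outside, world axes, zero at the start; "moment": the same for the moment, N m; "width": finger opening in m; "finger_force": force on a finger pad.
Only numpy, scipy, OpenCV 4.12 (cv2) and the standard library are available. Lean on these libraries where they do the work, as an engineer would, in place of code of your own. Each camera call takes 0.05 s, during which the arm holds its last target. There are 200 camera calls.

## Working session

There is one attempt and no reset: what is moved stays moved. The work goes in short steps, Python scripts to look and compute and a tool call to move; the robot and the scene stay as the last step left them, time stands still between calls to the robot, and variables do not carry over. Pictures are saved under pics/ and viewed, at most 10 in all, crops included, and the job is handed in when it is done.

Besides the shell and the picture viewer there is one more tool, called after "Emit:" as name([rows], argument=value, ...), one row to a line, values as JSON. drive_tool: Moves the arm, as the interface text tells. Its arguments: {"type":"object","properties":{"rows":{"type":"array"}},"required":["rows"]}

```bash
ls; mkdir -p pics
cat > h.py <<'E'
import numpy as np, cv2, pickle
from rig import status, optics, manip, nets
def ray(f,px):
    # undistort: image = s*(1+k1 s^2)
    d=np.array([(px[0]-f['cx'])/f['fx'],(px[1]-f['cy'])/f['fy']]); s=d.copy()
    for _ in range(20): s=d/(1+f['k1']*(s@s))
    return s
def at_z(f,px,z):
    s=ray(f,px); R=np.array(f['R']);t=np.array(f['t'])
    c=-R.T@t; v=R.T@np.array([s[0],s[1],1]); return c+v*(z-c[2])/v[2]
def cloud(f):
    d=f['depth']; v,u=np.mgrid[0:400,0:640]
    D=np.stack([(u-f['cx'])/f['fx'],(v-f['cy'])/f['fy']],-1); s=D.copy()
    for _ in range(15): s=D/(1+f['k1']*(s**2).sum(-1,keepdims=True))
    P=np.dstack([s*d[...,None],d]); R=np.array(f['R']);t=np.array(f['t'])
    W=(P-t)@R; W[d==0]=np.nan; return W
def proj(f,X):
    c=np.array(f['R'])@np.array(X)+np.array(f['t']); s=c[:2]/c[2]; s=s*(1+f['k1']*(s@s))
    return [f['fx']*s[0]+f['cx'],f['fy']*s[1]+f['cy']]
E
cat > a.py <<'E'
from h import *
print(status.observe())
for n in ['top','side']:
    f=optics.grab_frame(n); cv2.imwrite(f'pics/{n}0.png',f['pixels']); pickle.dump(f,open(f'{n}0.pkl','wb'))
    print(n,-np.array(f['R']).T@np.array(f['t']),f['fx'],f['k1'])
    for q,z in [('large_pan',0),('middle_pan',0),('small_pan',0),('middle_pan_grip',.065),('small_pan_grip',.069),('middle_pan_heel',.072),('small_pan_heel',.073)]:
        for r in nets.landmark_of(n,q)[:3]: print(q,np.round(r['pixel'],1),round(r['conf'],2),at_z(f,r['pixel'],z).round(4))
E
python3 a.py
```

```text
pics
{'time': 0.0, 'joints': array([ 1.02147794e+00,  4.94184085e-01,  1.34612842e+00,  3.14282232e-05,
        1.30251149e+00, -9.55187392e-02]), 'dq': array([ 0.00081032,  0.00148964,  0.00050567,  0.00080821, -0.00023547,
        0.00028906]), 'tau': array([-1.41819095e-03, -8.78839087e+01, -3.81855655e+01,  7.06125400e-02,
        5.33600617e-02, -1.49294328e-04]), 'tcp_pos': array([0.27378723, 0.56141568, 0.21333863]), 'tcp_rot': array([-3.14036982e+00, -1.47592321e-04,  2.68778456e+00]), 'ft_force': array([0.02305806, 0.07273755, 0.73942083]), 'moment': array([ 0.01345504, -0.04257205, -0.02700672]), 'finger_force': 0.0, 'width': 0.09138104587643676}
top [ 0.32772119 -0.01065636  1.23008857] 392.0547036131311 0.016569804427784718
large_pan [393.9 187.4] 0.95 [ 0.4433 -0.2731  0.    ]
middle_pan [197.2 185.6] 0.73 [0.462  0.3449 0.    ]
small_pan [292.  173.9] 0.75 [0.4929 0.0478 0.    ]
small_pan [297.1 204.5] 0.45 [0.3959 0.0336 0.    ]
small_pan [457.3 166.9] 0.36 [ 0.5044 -0.4772  0.    ]
middle_pan_grip [206.9 214.4] 0.82 [0.3688 0.2978 0.065 ]
middle_pan_grip [294.9 188.7] 0.74 [0.4396 0.0369 0.065 ]
small_pan_grip [295.6 205.4] 0.68 [0.3895 0.0356 0.069 ]
middle_pan_heel [196.6 200.1] 0.77 [0.4113 0.3259 0.072 ]
small_pan_heel [294.7 187.2] 0.77 [0.4433 0.0371 0.073 ]
small_pan_heel [218.4 220.1] 0.24 [0.3511 0.2622 0.073 ]
side [1.40086015 0.21821035 1.31801709] 411.8561509246949 -0.03508477510880369
large_pan [264.4 201.8] 0.7 [ 0.4313 -0.2653  0.    ]
middle_pan [414.2 236.9] 0.96 [0.4601 0.3495 0.    ]
small_pan [338.8 227.1] 0.91 [0.4832 0.0583 0.    ]
middle_pan_grip [340.8 196.1] 0.72 [0.3808 0.0422 0.065 ]
middle_pan_grip [408.9 204.4] 0.68 [0.3594 0.3079 0.065 ]
small_pan_grip [339.9 194.6] 0.55 [0.3774 0.0378 0.069 ]
middle_pan_heel [415.5 215.7] 0.9 [0.414  0.3376 0.072 ]
small_pan_heel [334.3 205.1] 0.58 [0.4371 0.0284 0.073 ]
```

Run:
```python
import cv2
a=cv2.imread('pics/top0.png');b=cv2.imread('pics/side0.png')
cv2.imwrite('pics/c1.png',cv2.resize(a[120:270,150:480],(800,364),interpolation=cv2.INTER_CUBIC))
cv2.imwrite('pics/c2.png',cv2.resize(b[140:300,210:480],(800,474),interpolation=cv2.INTER_CUBIC))
```

```text
(no output)
```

View pics/c1.png

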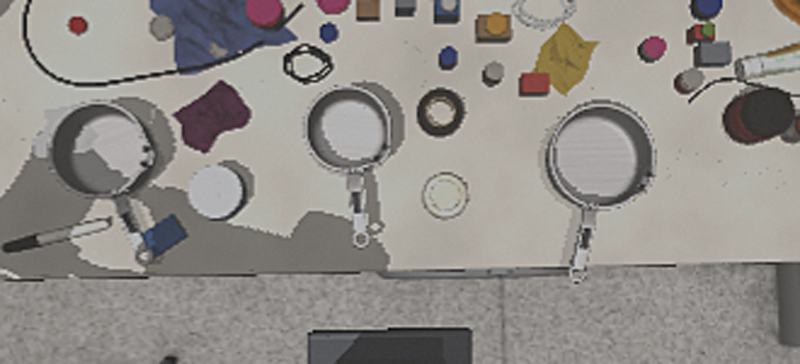

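View pics/c2.png

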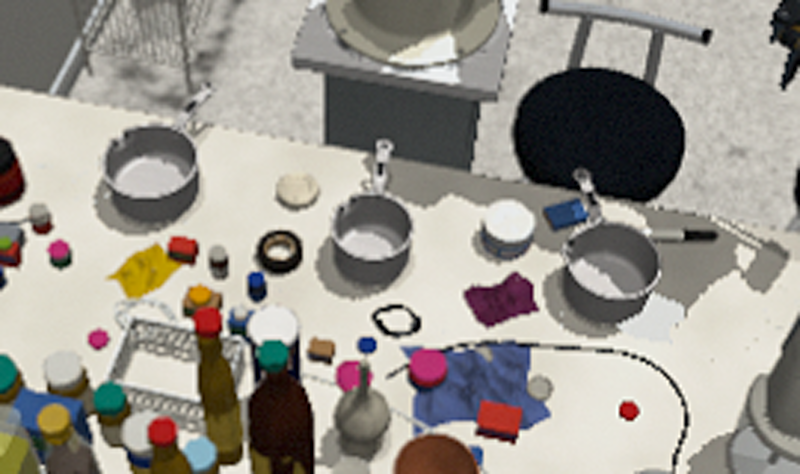

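View pics/top0.png

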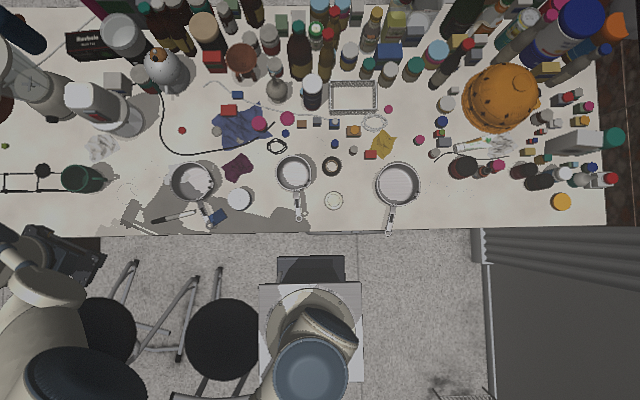

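The top crop shows the large pan at about (602,155), with its lip and dark cheeks at lower right (648,180). The small pan is at (350,130) with its lip near (386,150), and the middle pan is at (103,148) with its lip near (148,153). All three handles point down, towards the robot. Next I fit the rims, handles and lips from the depth.

```bash
cat > fit.py <<'E'
from h import *
from scipy.optimize import least_squares
def fit(fs,c0,r,h,verbose=True,z0=0):
    # fs frames list; rim fit on points near rim top
    out=[]
    for n,f in fs:
        W=cloud(f).reshape(-1,3); c=np.array(c0,float)
        ok=np.isfinite(W[:,0]); W=W[ok]
        for _ in range(4):
            d=np.hypot(W[:,0]-c[0],W[:,1]-c[1])
            m=(abs(d-(r-1.5e-3))<.008)&(W[:,2]>z0+h-.006)&(W[:,2]<z0+h+.006)
            P=W[m]
            s=least_squares(lambda q:np.hypot(P[:,0]-q[0],P[:,1]-q[1])-(r-1.5e-3),c,loss='soft_l1',f_scale=.002)
            c=s.x
        d=np.hypot(W[:,0]-c[0],W[:,1]-c[1])
        H=W[(d>r+.018)&(d<r+.09)&(W[:,2]>z0+h-.02)&(W[:,2]<z0+h+.012)]
        v=H[:,:2]-c; a=np.arctan2(v[:,1],v[:,0])
        ha=np.degrees(np.arctan2(np.median(np.sin(a)),np.median(np.cos(a)))) if len(a) else None
        print(n,'centre',c.round(4),'n',m.sum(),'rimz',np.median(P[:,2]).round(4),'handle',ha,len(H),'hz',np.median(H[:,2]).round(4) if len(H) else None)
        b=np.degrees(np.arctan2(P[:,1]-c[1],P[:,0]-c[0]))%360
        hist=np.histogram(b,np.arange(0,361,10))[0]; print('  hist',hist.tolist())
        out.append((c,ha))
    return out
if __name__=='__main__':
    fs=[(n,pickle.load(open(n+'0.pkl','rb'))) for n in ['top','side']]
    for nm,c,r,h in [('L',(.443,-.27),.064,.068),('M',(.46,.346),.058,.072),('S',(.487,.052),.052,.073)]:
        print(nm); fit(fs,c,r,h)
E
python3 fit.py
python3 - <<'E'
import sys; sys.path.insert(0,'.')
from h import *
import pickle
# polar unwrapped views of the rim zone of each pan, from both cameras
rows=[]
for c,r,h in [((.4433,-.2700),.064,.068),((.461,.3465),.058,.072),((.487,.052),.052,.073)]:
    for n in ['top','side']:
        f=pickle.load(open(f'{n}0.pkl','rb'))
        A=np.radians(np.arange(90,360,.4)); Rr=np.arange(r+.012,r-.02,-.0004)
        mx=np.array([[proj(f,[c[0]+q*np.cos(a),c[1]+q*np.sin(a),h]) for a in A] for q in Rr],np.float32)
        im=cv2.remap(f['pixels'],mx[...,0],mx[...,1],cv2.INTER_CUBIC); 
        for d in range(90,360,30): cv2.line(im,(int((d-90)/.4),0),(int((d-90)/.4),8),(0,0,255),1)
        rows.append(im)
cv2.imwrite('pics/polar.png',np.vstack(rows)); print(np.vstack(rows).shape)
E
```

```text
L
top centre [ 0.4467 -0.2712] n 233 rimz 0.0679 handle 165.81268589124346 133 hz 0.0695
  hist [7, 7, 7, 5, 7, 6, 6, 6, 4, 6, 5, 7, 5, 5, 6, 8, 14, 4, 6, 7, 6, 8, 6, 2, 3, 8, 8, 7, 8, 7, 8, 7, 6, 8, 8, 5]
side centre [ 0.4473 -0.2707] n 115 rimz 0.0675 handle 164.92230828494993 51 hz 0.0693
  hist [4, 4, 3, 2, 4, 2, 4, 1, 4, 4, 1, 2, 4, 3, 4, 3, 6, 7, 3, 5, 4, 5, 4, 0, 1, 3, 4, 2, 2, 1, 4, 3, 4, 2, 4, 2]
M
top centre [0.4676 0.346 ] n 231 rimz 0.0717 handle -156.64162021013684 138 hz 0.0686
  hist [6, 8, 7, 9, 7, 9, 7, 9, 8, 9, 8, 7, 7, 5, 7, 8, 4, 6, 7, 8, 8, 7, 5, 6, 5, 2, 1, 5, 6, 5, 7, 4, 5, 6, 6, 7]
side centre [0.4672 0.3458] n 134 rimz 0.0716 handle -157.3965992192235 65 hz 0.0681
  hist [5, 4, 5, 4, 3, 2, 4, 1, 5, 3, 3, 7, 3, 5, 6, 6, 3, 6, 4, 4, 7, 5, 4, 2, 3, 2, 0, 3, 1, 3, 5, 2, 2, 5, 4, 3]
S
top centre [0.4868 0.0412] n 197 rimz 0.0724 handle -174.06508668386286 129 hz 0.0732
  hist [6, 7, 6, 7, 6, 6, 6, 6, 5, 5, 5, 6, 5, 7, 4, 5, 5, 5, 9, 6, 6, 6, 4, 0, 6, 5, 4, 4, 6, 5, 5, 4, 7, 6, 6, 6]
side centre [0.4871 0.0424] n 113 rimz 0.0718 handle -174.30248192659937 56 hz 0.0724
  hist [4, 2, 3, 3, 3, 2, 3, 3, 2, 3, 4, 2, 4, 2, 4, 6, 4, 3, 6, 4, 5, 5, 1, 0, 2, 3, 3, 6, 3, 2, 4, 2, 3, 1, 3, 3]
(480, 675, 3)
```

View pics/polar.png

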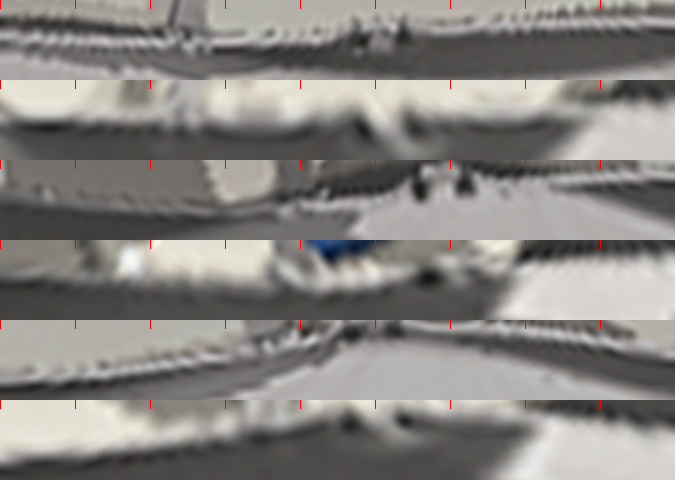

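```bash
cat > pol.py <<'E'
from h import *
def strip(f,c,r,h,a0=90,a1=360):
    A=np.radians(np.arange(a0,a1,.4)); Rr=np.arange(r+.008,r-.016,-.0004)
    mx=np.array([[proj(f,[c[0]+q*np.cos(a),c[1]+q*np.sin(a),h]) for a in A] for q in Rr],np.float32)
    return cv2.remap(f['pixels'],mx[...,0],mx[...,1],cv2.INTER_CUBIC)
if __name__=='__main__':
  rows=[]
  for c,r,h,ha in [((.447,-.271),.064,.068,165.4),((.4674,.3459),.058,.072,203),((.487,.0418),.052,.073,185.8)]:
    for n in ['top','side']:
        f=pickle.load(open(f'{n}0.pkl','rb'))
        im=strip(f,c,r,h-.004)
        g=im[:,:].mean(2)
        for d in range(90,360,30): cv2.line(im,(int((d-90)/.4),0),(int((d-90)/.4),6),(0,0,255),1)
        rows.append(im)
        W=cloud(f).reshape(-1,3); W=W[np.isfinite(W[:,0])]
        d=np.hypot(W[:,0]-c[0],W[:,1]-c[1]); m=(abs(d-r+.0015)<.005)
        a=np.degrees(np.arctan2(W[:,1]-c[1],W[:,0]-c[0]))%360
        s=m&(a>ha+40)&(a<ha+85); o=np.argsort(a[s])
        # max height per 3 degree bin
        print(n,[(int(b),round(1e3*W[s][(a[s]>=b)&(a[s]<b+3),2].max())) for b in np.arange(ha+40,ha+85,3) if ((a[s]>=b)&(a[s]<b+3)).any()])
  cv2.imwrite('pics/polar2.png',np.vstack(rows))
E
python3 pol.py
```

```text
top [(205, 68), (208, 70), (211, 71), (214, 70), (217, 66), (220, 69), (223, 70), (226, 68), (229, 65), (232, 58), (235, 53), (238, 52), (241, 54), (244, 65), (247, 65)]
side [(205, 67), (208, 66), (211, 70), (214, 64), (217, 67), (220, 67), (223, 69), (226, 60), (229, 61), (232, 58), (235, 47), (238, 58), (241, 57), (244, 63), (247, 46)]
top [(243, 74), (246, 68), (249, 69), (252, 68), (255, 59), (258, 54), (261, 52), (264, 56), (267, 65), (270, 68), (273, 68), (276, 73), (279, 73), (282, 71), (285, 72)]
side [(243, 65), (246, 80), (249, 59), (252, 73), (255, 60), (258, 59), (261, 59), (264, -3), (267, 6), (270, 70), (273, 3), (276, 73), (279, 38), (282, 2), (285, 73)]
top [(225, 65), (228, 58), (231, 55), (234, 59), (237, 59), (240, 68), (243, 72), (246, 74), (249, 74), (252, 70), (255, 76), (258, 72), (261, 76), (264, 75), (267, 77)]
side [(225, 60), (228, 59), (231, 56), (234, 50), (237, 58), (240, 67), (243, 52), (246, 73), (249, 74), (252, 46), (255, 75), (258, 72), (261, 68), (264, 47), (267, 76)]
```

View pics/polar2.png

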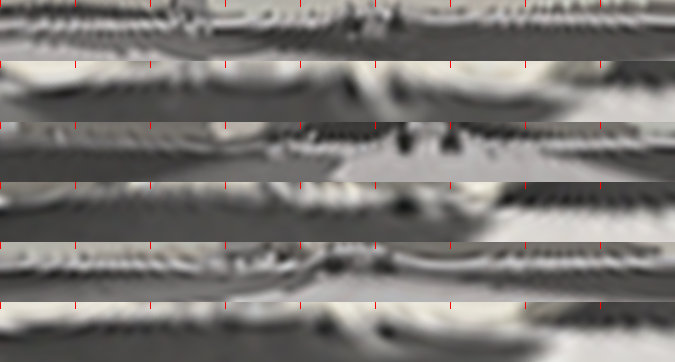

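The strips show the cheeks clearly: the large pan's lip is at about 239° with its handle at 165.4°, and the middle pan's lip is at about 261° with its handle at 203°. Next is a planning helper, then the move.

```bash
cat > plan.py <<'E'
import sys,json
from h import *
from scipy.spatial.transform import Rotation as Ro
def plan(p,yaw,n,roll=180,pitch=0,claw=1,start=None):
    """n equal rows from the measured pose to p (m), yaw (deg)"""
    s=status.observe(); p0=s['tcp_pos']; R0=Ro.from_euler('xyz',s['tcp_rot'])
    if start: p0=np.array(start[:3]); R0=Ro.from_euler('xyz',[180,0,start[3]],degrees=True)
    R1=Ro.from_euler('xyz',[roll,pitch,yaw],degrees=True)
    rv=(R0.inv()*R1).as_rotvec(); step=(np.array(p)-p0)/n; out=[]
    for i in range(n):
        R=R0*Ro.from_rotvec(rv*i/n); d=R.inv().apply(step)
        q=dict(dx=round(d[0],4),dy=round(d[1],4),dz=round(d[2],4),rx=round(rv[0]/n,4),ry=round(rv[1]/n,4),rz=round(rv[2]/n,4),claw=claw)
        out.append({k:v for k,v in q.items() if v or k=='claw'})
    print('at',p0.round(4),np.degrees(s['tcp_rot']).round(2),'F',s['ft_force'].round(1),'M',s['moment'].round(2),'w',round(s['width'],4),'t',round(s['time'],2))
    for i in range(0,n,8): print(json.dumps(out[i:i+8]))
if __name__=='__main__':
    a=[float(x) for x in sys.argv[1:]]
    plan(a[:3],a[3],int(a[4]),claw=a[5])
E
python3 plan.py .3698 .3045 .12 23 14 1
```

```text
at [0.274  0.5617 0.2139] [-180.    0.  154.] F [ 0.  -0.6  0.6] M [-0.03 -0.   -0.01] w 0.0912 t 0.8
[{"dx": -0.0142, "dy": -0.0135, "dz": 0.0067, "rz": 0.1633, "claw": 1.0}, {"dx": -0.0162, "dy": -0.011, "dz": 0.0067, "rz": 0.1633, "claw": 1.0}, {"dx": -0.0178, "dy": -0.0082, "dz": 0.0067, "rz": 0.1633, "claw": 1.0}, {"dx": -0.0189, "dy": -0.0052, "dz": 0.0067, "rz": 0.1633, "claw": 1.0}, {"dx": -0.0195, "dy": -0.0021, "dz": 0.0067, "rz": 0.1633, "claw": 1.0}, {"dx": -0.0196, "dy": 0.0011, "dz": 0.0067, "rz": 0.1633, "claw": 1.0}, {"dx": -0.0191, "dy": 0.0043, "dz": 0.0067, "rz": 0.1633, "claw": 1.0}, {"dx": -0.0182, "dy": 0.0073, "dz": 0.0067, "rz": 0.1633, "claw": 1.0}]
[{"dx": -0.0168, "dy": 0.0102, "dz": 0.0067, "rz": 0.1633, "claw": 1.0}, {"dx": -0.0149, "dy": 0.0128, "dz": 0.0067, "rz": 0.1633, "claw": 1.0}, {"dx": -0.0126, "dy": 0.015, "dz": 0.0067, "rz": 0.1633, "claw": 1.0}, {"dx": -0.01, "dy": 0.0169, "dz": 0.0067, "rz": 0.1633, "claw": 1.0}, {"dx": -0.0071, "dy": 0.0183, "dz": 0.0067, "rz": 0.1633, "claw": 1.0}, {"dx": -0.0041, "dy": 0.0192, "dz": 0.0067, "rz": 0.1633, "claw": 1.0}]
```

Emit:
drive_tool([
  {"dx":-0.0142,"dy":-0.0135,"dz":0.0067,"rz":0.1633,"claw":1.0},
  {"dx":-0.0162,"dy":-0.011,"dz":0.0067,"rz":0.1633,"claw":1.0},
  {"dx":-0.0178,"dy":-0.0082,"dz":0.0067,"rz":0.1633,"claw":1.0},
  {"dx":-0.0189,"dy":-0.0052,"dz":0.0067,"rz":0.1633,"claw":1.0},
  {"dx":-0.0195,"dy":-0.0021,"dz":0.0067,"rz":0.1633,"claw":1.0},
  {"dx":-0.0196,"dy":0.0011,"dz":0.0067,"rz":0.1633,"claw":1.0},
  {"dx":-0.0191,"dy":0.0043,"dz":0.0067,"rz":0.1633,"claw":1.0},
  {"dx":-0.0182,"dy":0.0073,"dz":0.0067,"rz":0.1633,"claw":1.0},
])

```text
invalid input at $.rows[0]: expected keys dx, dy, dz, rx, ry, rz, claw
```

Emit:
drive_tool([
  {"dx":-0.0168,"dy":0.0102,"dz":0.0067,"rz":0.1633,"claw":1.0},
  {"dx":-0.0149,"dy":0.0128,"dz":0.0067,"rz":0.1633,"claw":1.0},
  {"dx":-0.0126,"dy":0.015,"dz":0.0067,"rz":0.1633,"claw":1.0},
  {"dx":-0.01,"dy":0.0169,"dz":0.0067,"rz":0.1633,"claw":1.0},
  {"dx":-0.0071,"dy":0.0183,"dz":0.0067,"rz":0.1633,"claw":1.0},
  {"dx":-0.0041,"dy":0.0192,"dz":0.0067,"rz":0.1633,"claw":1.0},
  {"claw":1.0},
])

```text
invalid input at $.rows[0]: expected keys dx, dy, dz, rx, ry, rz, claw
```

```bash
python3 plan.py .3698 .3045 .046 23 3 0
```

```text
at [0.274  0.5617 0.2139] [-180.    0.  154.] F [ 0.  -0.6  0.6] M [-0.03 -0.   -0.01] w 0.0912 t 0.8
[{"dx": -0.0663, "dy": -0.0631, "dz": 0.056, "rz": 0.7621, "claw": 0.0}, {"dx": -0.0915, "dy": 0.0002, "dz": 0.056, "rz": 0.7621, "claw": 0.0}, {"dx": -0.0661, "dy": 0.0633, "dz": 0.056, "rz": 0.7621, "claw": 0.0}]
```

All keys are required in every row.

Emit:
drive_tool([
  {"dx":-0.0142,"dy":-0.0135,"dz":0.0067,"rx":0,"ry":0,"rz":0.1633,"claw":1},
  {"dx":-0.0162,"dy":-0.011,"dz":0.0067,"rx":0,"ry":0,"rz":0.1633,"claw":1},
  {"dx":-0.0178,"dy":-0.0082,"dz":0.0067,"rx":0,"ry":0,"rz":0.1633,"claw":1},
  {"dx":-0.0189,"dy":-0.0052,"dz":0.0067,"rx":0,"ry":0,"rz":0.1633,"claw":1},
  {"dx":-0.0195,"dy":-0.0021,"dz":0.0067,"rx":0,"ry":0,"rz":0.1633,"claw":1},
  {"dx":-0.0196,"dy":0.0011,"dz":0.0067,"rx":0,"ry":0,"rz":0.1633,"claw":1},
  {"dx":-0.0191,"dy":0.0043,"dz":0.0067,"rx":0,"ry":0,"rz":0.1633,"claw":1},
  {"dx":-0.0182,"dy":0.0073,"dz":0.0067,"rx":0,"ry":0,"rz":0.1633,"claw":1},
])

```text
time: 1.8
tcp_pos: [0.3291, 0.4143, 0.1602]
tcp_rot: [3.141, -0.0, 1.376]
ft_force: [0.0, -0.0, 0.2]
width: 0.0911
finger_force: 0.0
```

Emit:
drive_tool([
  {"dx":-0.0168,"dy":0.0102,"dz":0.0067,"rx":0,"ry":0,"rz":0.1633,"claw":1},
  {"dx":-0.0149,"dy":0.0128,"dz":0.0067,"rx":0,"ry":0,"rz":0.1633,"claw":1},
  {"dx":-0.0126,"dy":0.015,"dz":0.0067,"rx":0,"ry":0,"rz":0.1633,"claw":1},
  {"dx":-0.01,"dy":0.0169,"dz":0.0067,"rx":0,"ry":0,"rz":0.1633,"claw":1},
  {"dx":-0.0071,"dy":0.0183,"dz":0.0067,"rx":0,"ry":0,"rz":0.1633,"claw":1},
  {"dx":-0.0041,"dy":0.0192,"dz":0.0067,"rx":0,"ry":0,"rz":0.1633,"claw":1},
  {"dx":0,"dy":0,"dz":0,"rx":0,"ry":0,"rz":0,"claw":1},
])

```text
time: 2.68
tcp_pos: [0.3701, 0.3036, 0.1199]
tcp_rot: [3.141, 0.001, 0.4]
ft_force: [-0.2, 0.6, -0.3]
width: 0.0917
finger_force: 0.0
```

```bash
sed -i "s/out.append.*/out.append({k:v+0.0 for k,v in q.items()})/" plan.py; python3 plan.py .3698 .3045 .046 23 3 1
```

```text
at [0.3701 0.3036 0.1199] [1.7999e+02 4.0000e-02 2.2910e+01] F [-0.2  0.6 -0.3] M [-0.02  0.14  0.02] w 0.0917 t 2.67
[{"dx": 0.0001, "dy": -0.0003, "dz": 0.0246, "rx": 0.0001, "ry": 0.0003, "rz": -0.0005, "claw": 1.0}, {"dx": 0.0, "dy": -0.0003, "dz": 0.0246, "rx": 0.0001, "ry": 0.0003, "rz": -0.0005, "claw": 1.0}, {"dx": 0.0, "dy": -0.0003, "dz": 0.0246, "rx": 0.0001, "ry": 0.0003, "rz": -0.0005, "claw": 1.0}]
```

Emit:
drive_tool([
  {"dx":0,"dy":-0.0003,"dz":0.0246,"rx":0,"ry":0,"rz":0,"claw":1},
  {"dx":0,"dy":-0.0003,"dz":0.0246,"rx":0,"ry":0,"rz":0,"claw":1},
  {"dx":0,"dy":-0.0003,"dz":0.0246,"rx":0,"ry":0,"rz":0,"claw":0},
  {"dx":0,"dy":0,"dz":0,"rx":0,"ry":0,"rz":0,"claw":-0.4},
  {"dx":0,"dy":0,"dz":0,"rx":0,"ry":0,"rz":0,"claw":-1},
  {"dx":0,"dy":0,"dz":0,"rx":0,"ry":0,"rz":0,"claw":-1},
  {"dx":0,"dy":0,"dz":0,"rx":0,"ry":0,"rz":0,"claw":-1},
  {"dx":0,"dy":0,"dz":0,"rx":0,"ry":0,"rz":0,"claw":-1},
])

```text
time: 3.68
tcp_pos: [0.3697, 0.3054, 0.0466]
tcp_rot: [-3.141, -0.001, 0.402]
ft_force: [0.0, 0.2, -0.2]
width: 0.0338
finger_force: 0.0
```

Emit:
drive_tool([
  {"dx":0,"dy":0,"dz":0,"rx":0,"ry":0,"rz":0,"claw":-1},
  {"dx":0,"dy":0,"dz":-0.01,"rx":0,"ry":0,"rz":0,"claw":-1},
  {"dx":0,"dy":0,"dz":-0.02,"rx":0,"ry":0,"rz":0,"claw":-1},
  {"dx":0,"dy":0,"dz":-0.04,"rx":0,"ry":0,"rz":0,"claw":-1},
  {"dx":0,"dy":0,"dz":-0.04,"rx":0,"ry":0,"rz":0,"claw":-1},
  {"dx":0,"dy":0,"dz":-0.02,"rx":0,"ry":0,"rz":0,"claw":-1},
  {"dx":0,"dy":0,"dz":0,"rx":0,"ry":0,"rz":0,"claw":-1},
])

```text
time: 4.55
tcp_pos: [0.37, 0.3056, 0.1777]
tcp_rot: [-3.141, -0.003, 0.402]
ft_force: [0.4, 0.3, -4.2]
width: 0.0158
finger_force: 30.0
```

```bash
cat > look.py <<'E'
# measure held pan: rim plane + circle + handle; args: expected centre x y, rim z, r
from h import *
import sys
def look(x,y,rz,r,tag,cams=('top','side'),tol=.012):
    for n in cams:
        f=optics.grab_frame(n); pickle.dump(f,open(f'{tag}_{n}.pkl','wb')); cv2.imwrite(f'pics/{tag}_{n}.png',f['pixels'])
        W=cloud(f).reshape(-1,3); W=W[np.isfinite(W[:,0])]; c=np.array([x,y]); pl=np.array([0,0,rz])
        for it in range(8):
            v=W[:,:2]-c; d=np.hypot(*v.T); zz=W[:,2]-(pl[0]*v[:,0]+pl[1]*v[:,1]+pl[2])
            t=max(tol/(1+it),.0035); m=(abs(d-r+.0015)<t)&(abs(zz)<t)
            P=W[m]; A=np.c_[P[:,:2]-c,np.ones(m.sum())]
            w=np.ones(len(P))
            for _ in range(5):
                pl=np.linalg.lstsq(A*w[:,None],P[:,2]*w,rcond=None)[0]; w=1/np.sqrt(1+((P[:,2]-A@pl)/.0008)**2)
            B=np.c_[2*P[:,:2]]; u=(P[:,:2]-c); uh=u/np.hypot(*u.T)[:,None]
            c=c+np.linalg.lstsq(uh,np.hypot(*u.T)-(r-.0015),rcond=None)[0]
        b=(np.degrees(np.arctan2(*(P[:,:2]-c).T[::-1]))%360)
        print(n,'c',c.round(4),'n',len(P),'rimz',pl[2].round(4),'slope deg x,y',np.degrees(pl[:2]).round(2),'rms',(P[:,2]-A@pl).std().round(4),'arc bins',np.histogram(b,np.arange(0,361,30))[0].tolist())
if __name__=='__main__':
    a=sys.argv; look(*[float(q) for q in a[1:5]],a[5])
E
python3 look.py .467 .346 .202 .058 m1; python3 plan.py .392 -.362 .176 59 15 -1
```

```text
top c [0.4685 0.345 ] n 115 rimz 0.1864 slope deg x,y [-4.16 -1.33] rms 0.0017 arc bins [20, 20, 0, 0, 0, 0, 0, 14, 7, 15, 20, 19]
side c [0.4679 0.3471] n 108 rimz 0.1845 slope deg x,y [-4.32 -1.66] rms 0.0018 arc bins [12, 6, 11, 10, 11, 10, 9, 10, 6, 6, 10, 7]
at [0.3691 0.305  0.1758] [1.7999e+02 5.0000e-02 2.3010e+01] F [-2.5  0.2 -5. ] M [-0.22  0.47 -0.01] w 0.0158 t 4.65
[{"dx": -0.016, "dy": 0.0415, "dz": 0.0, "rx": 0.0, "ry": 0.0001, "rz": -0.0419, "claw": -1.0}, {"dx": -0.0177, "dy": 0.0408, "dz": 0.0, "rx": 0.0, "ry": 0.0001, "rz": -0.0419, "claw": -1.0}, {"dx": -0.0194, "dy": 0.04, "dz": 0.0, "rx": 0.0, "ry": 0.0001, "rz": -0.0419, "claw": -1.0}, {"dx": -0.021, "dy": 0.0392, "dz": 0.0, "rx": 0.0, "ry": 0.0001, "rz": -0.0419, "claw": -1.0}, {"dx": -0.0227, "dy": 0.0383, "dz": 0.0, "rx": 0.0, "ry": 0.0001, "rz": -0.0419, "claw": -1.0}, {"dx": -0.0243, "dy": 0.0373, "dz": 0.0, "rx": 0.0, "ry": 0.0001, "rz": -0.0419, "claw": -1.0}, {"dx": -0.0258, "dy": 0.0362, "dz": 0.0, "rx": 0.0, "ry": 0.0001, "rz": -0.0419, "claw": -1.0}, {"dx": -0.0273, "dy": 0.0351, "dz": 0.0, "rx": 0.0, "ry": 0.0001, "rz": -0.0419, "claw": -1.0}]
[{"dx": -0.0287, "dy": 0.034, "dz": 0.0, "rx": 0.0, "ry": 0.0001, "rz": -0.0419, "claw": -1.0}, {"dx": -0.0301, "dy": 0.0327, "dz": 0.0, "rx": 0.0, "ry": 0.0001, "rz": -0.0419, "claw": -1.0}, {"dx": -0.0315, "dy": 0.0314, "dz": 0.0, "rx": 0.0, "ry": 0.0001, "rz": -0.0419, "claw": -1.0}, {"dx": -0.0328, "dy": 0.0301, "dz": 0.0, "rx": 0.0, "ry": 0.0001, "rz": -0.0419, "claw": -1.0}, {"dx": -0.034, "dy": 0.0287, "dz": 0.0, "rx": 0.0, "ry": 0.0001, "rz": -0.0419, "claw": -1.0}, {"dx": -0.0352, "dy": 0.0272, "dz": 0.0, "rx": 0.0, "ry": 0.0001, "rz": -0.0419, "claw": -1.0}, {"dx": -0.0363, "dy": 0.0258, "dz": 0.0, "rx": 0.0, "ry": 0.0001, "rz": -0.0419, "claw": -1.0}]
```

Emit:
drive_tool([
  {"dx":-0.016,"dy":0.0415,"dz":0,"rx":0,"ry":0,"rz":-0.0419,"claw":-1},
  {"dx":-0.0177,"dy":0.0408,"dz":0,"rx":0,"ry":0,"rz":-0.0419,"claw":-1},
  {"dx":-0.0194,"dy":0.04,"dz":0,"rx":0,"ry":0,"rz":-0.0419,"claw":-1},
  {"dx":-0.021,"dy":0.0392,"dz":0,"rx":0,"ry":0,"rz":-0.0419,"claw":-1},
  {"dx":-0.0227,"dy":0.0383,"dz":0,"rx":0,"ry":0,"rz":-0.0419,"claw":-1},
  {"dx":-0.0243,"dy":0.0373,"dz":0,"rx":0,"ry":0,"rz":-0.0419,"claw":-1},
  {"dx":-0.0258,"dy":0.0362,"dz":0,"rx":0,"ry":0,"rz":-0.0419,"claw":-1},
  {"dx":-0.0273,"dy":0.0351,"dz":0,"rx":0,"ry":0,"rz":-0.0419,"claw":-1},
])

```text
time: 5.65
tcp_pos: [0.3809, -0.0517, 0.1754]
tcp_rot: [-3.14, 0.001, 0.738]
ft_force: [0.9, 0.3, -3.8]
width: 0.0157
finger_force: 30.0
```

Emit:
drive_tool([
  {"dx":-0.0287,"dy":0.034,"dz":0,"rx":0,"ry":0,"rz":-0.0419,"claw":-1},
  {"dx":-0.0301,"dy":0.0327,"dz":0,"rx":0,"ry":0,"rz":-0.0419,"claw":-1},
  {"dx":-0.0315,"dy":0.0314,"dz":0,"rx":0,"ry":0,"rz":-0.0419,"claw":-1},
  {"dx":-0.0328,"dy":0.0301,"dz":0,"rx":0,"ry":0,"rz":-0.0419,"claw":-1},
  {"dx":-0.034,"dy":0.0287,"dz":0,"rx":0,"ry":0,"rz":-0.0419,"claw":-1},
  {"dx":-0.0352,"dy":0.0272,"dz":0,"rx":0,"ry":0,"rz":-0.0419,"claw":-1},
  {"dx":-0.0363,"dy":0.0258,"dz":0,"rx":0,"ry":0,"rz":-0.0419,"claw":-1},
  {"dx":0,"dy":0,"dz":0,"rx":0,"ry":0,"rz":0,"claw":-1},
])

```text
time: 6.65
tcp_pos: [0.3921, -0.3642, 0.1748]
tcp_rot: [-3.141, 0.0, 1.028]
ft_force: [-1.0, 0.7, -4.2]
width: 0.0158
finger_force: 30.0
```

```bash
cat > look2.py <<'E'
# 6-dof-ish: fit plane+circle from many rim candidates with global search over tilt along handle
from h import *
import sys
from scipy.optimize import least_squares
from scipy.spatial.transform import Rotation as Ro
def model(r,h):
    # sample pan surface pts: rim circle
    a=np.radians(np.arange(0,360,4)); return np.c_[(r-.0015)*np.cos(a),(r-.0015)*np.sin(a),0*a+h]
def look(x,y,zo,ha,r,h,tag,grab=True,lim=.006):
    res=[]
    for n in ('top','side'):
        if grab:
            f=optics.grab_frame(n); pickle.dump(f,open(f'{tag}_{n}.pkl','wb')); cv2.imwrite(f'pics/{tag}_{n}.png',f['pixels'])
        else: f=pickle.load(open(f'{tag}_{n}.pkl','rb'))
        W=cloud(f).reshape(-1,3); W=W[np.isfinite(W[:,0])]
        W=W[(np.hypot(W[:,0]-x,W[:,1]-y)<r+.03)&(W[:,2]>zo-.01)]
        best=None
        def tr(q,P): return (P-q[:3])@Ro.from_euler('zyx',[np.radians(ha),q[3],q[4]]).as_matrix()
        for p0 in np.radians([-10,-5,0,5,10]):
            q=np.array([x,y,zo,p0,0.])
            q[2]=zo
            for it in range(12):
                L=tr(q,W); d=np.hypot(L[:,0],L[:,1]); t=max(.015/(1+it*.5),lim)
                m=(abs(d-r+.0015)<t)&(abs(L[:,2]-h)<t)
                if m.sum()<20: break
                def fn(q):
                    L=tr(q,W[m]); return np.r_[np.hypot(L[:,0],L[:,1])-r+.0015,L[:,2]-h]
                q=least_squares(fn,q,loss='soft_l1',f_scale=.0015).x
            L=tr(q,W); e=np.hypot(np.hypot(L[:,0],L[:,1])-r+.0015,L[:,2]-h); sc=(e<.003).sum()
            if best is None or sc>best[0]: best=(sc,q)
        q=best[1]; print(n,best[0],'axis foot',q[:3].round(4),'pitch,roll deg',np.degrees(q[3:]).round(2)); res.append(q)
    return res
if __name__=='__main__':
    a=sys.argv; look(*[float(q) for q in a[1:7]],a[7])
E
python3 look2.py .447 -.271 .12 239 .058 .072 m2; python3 -c "
from rig import status;s=status.observe();print(s['tcp_pos'],s['tcp_rot'],s['ft_force'],s['moment'],s['time'])"
```

```text
top 165 axis foot [ 0.4395 -0.2864  0.1018] pitch,roll deg [ 5.81 -9.11]
side 59 axis foot [ 0.4422 -0.2832  0.1001] pitch,roll deg [ 4.08 -8.43]
[ 0.39172538 -0.36111987  0.1749071 ] [-3.13900965e+00 -8.51696415e-04  1.02905467e+00] [-1.47810122  0.59559169 -3.04088667] [-0.29194325  0.2738106  -0.00873047] 6.75
```

```bash
sed -i "s/'zyx'/'ZYX'/" look2.py; python3 -c "
from look2 import *
look(.447,-.271,.12,239,.058,.072,'m2',False)
look(.4674,.3459,.13,203,.058,.072,'m1',False)"
```

```text
top 165 axis foot [ 0.4395 -0.2864  0.1018] pitch,roll deg [-10.79  -0.33]
side 59 axis foot [ 0.4422 -0.2832  0.1001] pitch,roll deg [-9.32  0.77]
top 101 axis foot [0.4637 0.342  0.1136] pitch,roll deg [-4.34  0.58]
side 75 axis foot [0.4638 0.3449 0.1118] pitch,roll deg [-3.61  0.28]
```

Emit:
drive_tool([
  {"dx":0,"dy":0,"dz":0,"rx":0,"ry":0.06,"rz":0,"claw":-1},
  {"dx":0,"dy":0,"dz":0,"rx":0,"ry":0.065,"rz":0,"claw":-1},
  {"dx":0,"dy":0,"dz":0,"rx":0,"ry":0.06,"rz":0,"claw":-1},
  {"dx":0,"dy":0,"dz":0,"rx":0,"ry":0,"rz":0,"claw":-1},
])

```text
time: 7.25
tcp_pos: [0.3919, -0.3611, 0.1756]
tcp_rot: [-3.14, -0.185, 1.029]
ft_force: [-0.2, -0.2, -4.0]
width: 0.0158
finger_force: 30.0
```

```bash
python3 look2.py .447 -.271 .12 239 .058 .072 m3; python3 -c "
from look2 import *
s=status.observe();print(s['tcp_pos'],np.degrees(s['tcp_rot']),s['ft_force'],s['moment'],s['time'])
f=pickle.load(open('m3_top.pkl','rb'))
im=f['pixels'];u,v=map(int,proj(f,[.43,-.29,.15]));a=cv2.resize(im[v-50:v+50,u-60:u+60],(480,400),interpolation=cv2.INTER_CUBIC)
f=pickle.load(open('m3_side.pkl','rb'))
im=f['pixels'];u,v=map(int,proj(f,[.43,-.29,.15]));b=cv2.resize(im[v-50:v+50,u-40:u+40],(320,400),interpolation=cv2.INTER_CUBIC)
cv2.imwrite('pics/m3.png',np.hstack([a,b]))"
```

```text
top 56 axis foot [ 0.4437 -0.2689  0.1237] pitch,roll deg [ 2.09 -3.86]
side 57 axis foot [ 0.4489 -0.268   0.1183] pitch,roll deg [ 3.06 -0.5 ]
[ 0.39228152 -0.36085353  0.17597148] [-179.94214286  -10.53850778   59.01714205] [ 0.36898452  0.2219675  -4.027049  ] [-0.58324196  0.42198767  0.00550195] 7.35
```

View pics/m3.png

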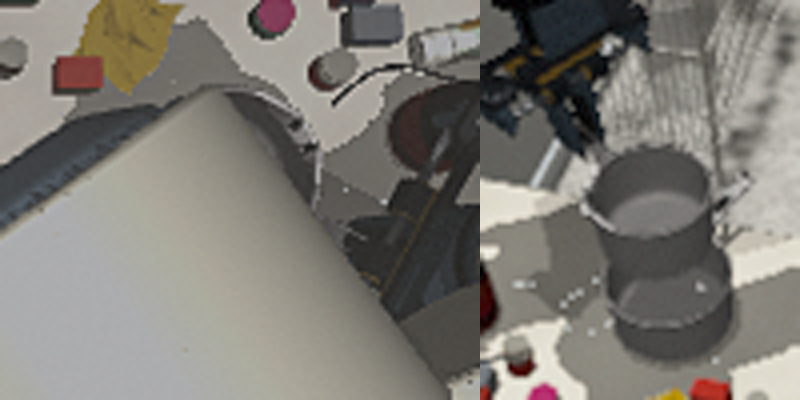

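Run:
```python
from look2 import *
r=look(.447,-.271,.12,239,.058,.072,'m4',True,.004)
print(status.observe()['time'])
# rim points of side cloud, relative to handle frame
f=pickle.load(open('m4_side.pkl','rb')); W=cloud(f).reshape(-1,3); W=W[np.isfinite(W[:,0])]
c=np.array([.4465,-.2685]); v=W[:,:2]-c; d=np.hypot(*v.T); a=(np.degrees(np.arctan2(v[:,1],v[:,0]))-239)%360
for b in range(0,360,30):
    m=(a>=b)&(a<b+30)&(d<.068)&(d>.045)&(W[:,2]>.11)
    if m.sum():
        top=np.sort(W[m,2])[-4:]; i=np.where(m)[0][np.argsort(W[m,2])[-4:]]; print(b,(1e3*W[i,2]).round(1),(1e3*d[i]).round(1))
m=(a<8)|(a>352); m&=(d>.06)&(d<.16)&(W[:,2]>.1)&(W[:,2]<.24); print(len(W[m]), np.c_[1e3*d[m],1e3*W[m,2]].round(0).astype(int).tolist()[:60])
```

```text
top 55 axis foot [ 0.4434 -0.2651  0.1263] pitch,roll deg [ 3.98 -6.11]
side 62 axis foot [ 0.4424 -0.2684  0.1163] pitch,roll deg [ 0.09 -4.58]
7.45
0 [195.  195.8 197.3 197.9] [66.  55.6 60.6 57. ]
30 [189.2 190.9 192.  193.2] [64.6 61.8 59.7 62. ]
60 [193.5 193.7 194.6 195.8] [63.4 57.2 61.7 60.8]
90 [194.4 194.5 194.8 199.6] [61.4 56.2 61.9 62.2]
120 [193.6 194.6 196.1 197.6] [58.3 54.8 60.8 62. ]
150 [193.5 194.8 194.9 197.5] [54.8 57.6 54.3 55.4]
180 [190.5 190.7 194.8 197.1] [53.8 52.6 57.8 56. ]
210 [193.  194.9 195.  195.8] [55.2 54.2 54.8 54. ]
240 [194.3 194.8 195.9 196.7] [51.4 54.9 53.  50.7]
270 [192.3 193.  195.2 195.6] [57.3 53.5 50.1 55.4]
300 [192.6 193.2 193.3 195.9] [59.5 53.8 54.4 57.9]
330 [193.6 194.  197.  197.3] [61.  58.3 52.8 59.7]
109 [[114, 240], [113, 238], [110, 239], [113, 231], [109, 233], [103, 236], [98, 239], [125, 216], [119, 220], [103, 235], [103, 232], [97, 235], [129, 207], [115, 220], [102, 231], [99, 231], [98, 230], [115, 215], [107, 220], [105, 220], [97, 226], [99, 231], [113, 213], [112, 210], [106, 215], [101, 217], [126, 196], [117, 204], [109, 210], [106, 210], [95, 218], [97, 214], [144, 190], [120, 195], [113, 200], [102, 209], [98, 210], [96, 210], [101, 214], [121, 190], [114, 194], [108, 198], [99, 205], [96, 205], [95, 203], [98, 213], [113, 193], [113, 191], [109, 192], [99, 200], [97, 199], [96, 198], [123, 194], [101, 206], [111, 191], [105, 194], [108, 188], [99, 195], [93, 199], [97, 192]]
```

```bash
cat > lev.py <<'E'
from h import *
from scipy.optimize import least_squares
def lev(f,x,y,zr,r,lim=.004,zt=.006):
    "level rim circle: points within r+-; returns centre, z"
    W=cloud(f).reshape(-1,3); W=W[np.isfinite(W[:,0])]; q=np.array([x,y,zr])
    for it in range(15):
        d=np.hypot(W[:,0]-q[0],W[:,1]-q[1]); t=max(.012-.001*it,lim)
        m=(abs(d-r+.0015)<t)&(abs(W[:,2]-q[2])<min(t,zt)); P=W[m]
        fn=lambda q:np.r_[np.hypot(P[:,0]-q[0],P[:,1]-q[1])-r+.0015,(P[:,2]-q[2])]
        q=least_squares(fn,q,loss='soft_l1',f_scale=.001).x
    a=np.degrees(np.arctan2(P[:,1]-q[1],P[:,0]-q[0]))%360
    return q.round(4),len(P),np.histogram(a,np.arange(0,361,45))[0].tolist()
if __name__=='__main__':
    for t in ('m3','m4'):
        for n in ('top','side'): print(t,n,*lev(pickle.load(open(f'{t}_{n}.pkl','rb')),.447,-.27,.193,.058))
    f=pickle.load(open('m4_side.pkl','rb')); im=f['pixels'].copy(); im=cv2.resize(im[150:270,210:330],(600,600),interpolation=cv2.INTER_CUBIC)
    q=lev(f,.447,-.27,.193,.058)[0]
    for c,r in ((q,.0565),(np.array([.447,-.271,.068]),.0625)):
        for a in np.radians(np.arange(0,360,6)):
            u,v=proj(f,[c[0]+r*np.cos(a),c[1]+r*np.sin(a),c[2]]); cv2.circle(im,(int((u-210+.5)*5),int((v-150+.5)*5)),1,(0,0,255),-1)
    cv2.imwrite('pics/ov.png',im)
E
python3 lev.py
```

```text
m3 top [ 0.4465 -0.2735  0.1921] 83 [2, 0, 0, 0, 0, 21, 25, 35]
m3 side [ 0.4472 -0.2716  0.1927] 102 [17, 13, 11, 11, 16, 15, 6, 13]
m4 top [ 0.4471 -0.2732  0.1919] 85 [4, 0, 0, 0, 0, 21, 22, 38]
m4 side [ 0.4471 -0.2716  0.1915] 104 [15, 15, 12, 10, 16, 17, 6, 13]
```

View pics/ov.png

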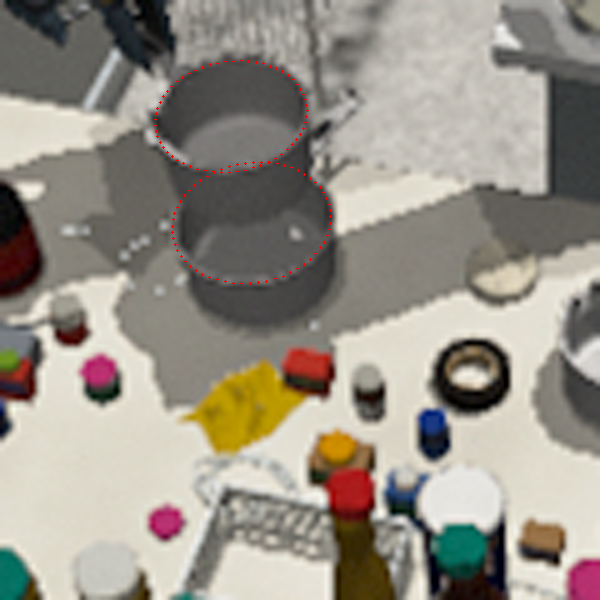

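The overlay fits: the held pan is level, centred at about (.447,-.272) above the large pan, with its foot at z≈.120. Lowering it by 85 mm, moving +1 mm in y.

Emit:
drive_tool([
  {"dx":-0.0015,"dy":0,"dz":0.0082,"rx":0,"ry":0,"rz":0,"claw":-1},
  {"dx":-0.003,"dy":0,"dz":0.0164,"rx":0,"ry":0,"rz":0,"claw":-1},
  {"dx":-0.0035,"dy":0,"dz":0.019,"rx":0,"ry":0,"rz":0,"claw":-1},
  {"dx":-0.0035,"dy":0,"dz":0.019,"rx":0,"ry":0,"rz":0,"claw":-1},
  {"dx":-0.0025,"dy":0,"dz":0.014,"rx":0,"ry":0,"rz":0,"claw":-1},
  {"dx":-0.0015,"dy":0,"dz":0.007,"rx":0,"ry":0,"rz":0,"claw":-1},
  {"dx":0,"dy":0,"dz":0,"rx":0,"ry":0,"rz":0,"claw":-1},
])

```text
time: 8.32
tcp_pos: [0.3925, -0.3613, 0.0911]
tcp_rot: [-3.141, -0.185, 1.03]
ft_force: [0.9, -0.5, -3.9]
width: 0.0151
finger_force: 30.0
```

Run:
```python
from lev import *
from pol import strip
for n in ('top','side'):
    f=optics.grab_frame(n); pickle.dump(f,open(f'm5_{n}.pkl','wb')); q=lev(f,.447,-.271,.107,.058); print(n,*q)
    if n=='top': s1=strip(f,q[0][:2],.058,q[0][2]-.004,90,360)
    else: s2=strip(f,q[0][:2],.058,q[0][2]-.004,90,360)
f=pickle.load(open('m4_top.pkl','rb')); s0=strip(f,(.447,-.272),.058,.188,90,360)
im=np.vstack([s0,s1,s2]); 
for d in range(90,360,30): cv2.line(im,(int((d-90)/.4),0),(int((d-90)/.4),6),(0,0,255),1)
cv2.imwrite('pics/st5.png',im)
s=status.observe();print(s['tcp_pos'],np.degrees(s['tcp_rot']),s['ft_force'],s['moment'],s['time'])
```

```text
top [ 0.447 -0.271  0.107] 0 [0, 0, 0, 0, 0, 0, 0, 0]
side [ 0.4483 -0.2721  0.1088] 76 [15, 8, 6, 12, 9, 11, 4, 11]
[ 0.39272274 -0.36171651  0.0917047 ] [179.96455966 -10.5838947   59.02607577] [ 0.80505874  0.39519135 -3.67153389] [-0.58480633  0.39735032  0.00435804] 8.425
```

View pics/st5.png

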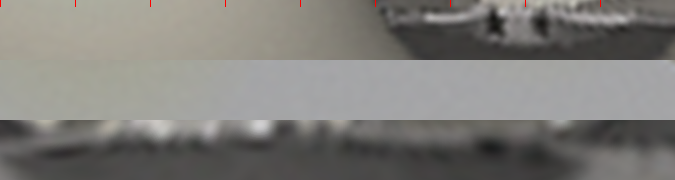

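Emit:
drive_tool([
  {"dx":-0.0007,"dy":-0.0012,"dz":0.004,"rx":0,"ry":0,"rz":0,"claw":-1},
  {"dx":-0.0007,"dy":0,"dz":0.004,"rx":0,"ry":0,"rz":0,"claw":-1},
  {"dx":-0.0007,"dy":0,"dz":0.004,"rx":0,"ry":0,"rz":0,"claw":-1},
  {"dx":-0.0005,"dy":0,"dz":0.003,"rx":0,"ry":0,"rz":0,"claw":-1},
  {"dx":-0.0003,"dy":0,"dz":0.002,"rx":0,"ry":0,"rz":0,"claw":-1},
  {"dx":0,"dy":0,"dz":0,"rx":0,"ry":0,"rz":0,"claw":-1},
])

```text
time: 9.18
tcp_pos: [0.3916, -0.3606, 0.0739]
tcp_rot: [-3.141, -0.185, 1.03]
ft_force: [-0.3, 0.0, -4.5]
width: 0.0156
finger_force: 30.0
```

Emit:
drive_tool([
  {"dx":-0.0003,"dy":0,"dz":0.0015,"rx":0,"ry":0,"rz":0,"claw":-1},
  {"dx":-0.0003,"dy":0,"dz":0.0015,"rx":0,"ry":0,"rz":0,"claw":-1},
  {"dx":0,"dy":0,"dz":0,"rx":0,"ry":0,"rz":0,"claw":-1},
])

```text
time: 9.55
tcp_pos: [0.3916, -0.3606, 0.0709]
tcp_rot: [-3.141, -0.185, 1.03]
ft_force: [0.8, 0.4, -4.2]
width: 0.0156
finger_force: 30.0
```

Emit:
drive_tool([
  {"dx":-0.0002,"dy":0,"dz":0.001,"rx":0,"ry":0,"rz":0,"claw":-1},
  {"dx":-0.0002,"dy":0,"dz":0.001,"rx":0,"ry":0,"rz":0,"claw":-1},
  {"dx":0,"dy":0,"dz":0,"rx":0,"ry":0,"rz":0,"claw":-1},
])

```text
time: 9.93
tcp_pos: [0.3917, -0.3607, 0.069]
tcp_rot: [3.141, -0.185, 1.03]
ft_force: [-0.1, 0.6, -3.1]
width: 0.0157
finger_force: 30.0
```

```bash
cat > st.py <<'E'
from lev import *
import sys
x,y,z,r=map(float,sys.argv[1:5])
f=optics.grab_frame('side'); print(*lev(f,x,y,z,r)); cv2.imwrite('pics/last.png',f['pixels']);pickle.dump(f,open('last_side.pkl','wb'))
s=status.observe();print(s['tcp_pos'].round(4),np.degrees(s['tcp_rot']).round(2),s['ft_force'].round(2),s['moment'].round(2),round(s['width'],4),s['time'])
E
python3 st.py .447 -.271 .088 .058
```

```text
[ 0.4465 -0.2718  0.0845] 90 [12, 9, 12, 11, 13, 16, 6, 11]
[ 0.3917 -0.3607  0.069 ] [179.99 -10.6   59.01] [ 0.54  0.13 -2.77] [-0.53  0.2  -0.03] 0.0156 9.975
```

Emit:
drive_tool([
  {"dx":-0.0002,"dy":0,"dz":0.001,"rx":0,"ry":0,"rz":0,"claw":-1},
  {"dx":0,"dy":0,"dz":0,"rx":0,"ry":0,"rz":0,"claw":-1},
])

```text
time: 10.22
tcp_pos: [0.3917, -0.3608, 0.0679]
tcp_rot: [3.141, -0.185, 1.03]
ft_force: [1.5, -0.5, -0.7]
width: 0.0154
finger_force: 30.0
```

Emit:
drive_tool([
  {"dx":-0.0002,"dy":0,"dz":0.001,"rx":0,"ry":0,"rz":0,"claw":-1},
  {"dx":0,"dy":0,"dz":0,"rx":0,"ry":0,"rz":0,"claw":-1},
])

```text
time: 10.48
tcp_pos: [0.3917, -0.3608, 0.067]
tcp_rot: [3.141, -0.185, 1.03]
ft_force: [2.9, -0.1, -0.3]
width: 0.016
finger_force: 30.0
```

Emit:
drive_tool([
  {"dx":-0.0002,"dy":0,"dz":0.001,"rx":0,"ry":0,"rz":0,"claw":-1},
  {"dx":0,"dy":0,"dz":0,"rx":0,"ry":0,"rz":0,"claw":-1},
])

```text
time: 10.72
tcp_pos: [0.3915, -0.3608, 0.0658]
tcp_rot: [-3.142, -0.185, 1.03]
ft_force: [0.4, -0.9, -5.2]
width: 0.0156
finger_force: 30.0
```

```bash
python3 st.py .447 -.271 .083 .058; python3 -c "
from look2 import *
import shutil; shutil.copy('last_side.pkl','q_side.pkl'); shutil.copy('last_side.pkl','q_top.pkl')
look(.447,-.271,.011,239,.058,.072,'q',False,.004)"
```

```text
[ 0.4468 -0.2724  0.0789] 87 [10, 12, 10, 11, 16, 12, 7, 9]
[ 0.3914 -0.3608  0.0657] [-179.98  -10.58   59.03] [ 0.86 -0.72 -5.53] [-0.93  0.4  -0.1 ] 0.0156 10.775
top 57 axis foot [ 0.4417 -0.2673  0.0065] pitch,roll deg [ 1.13 -4.73]
side 57 axis foot [ 0.4417 -0.2673  0.0065] pitch,roll deg [ 1.13 -4.73]
```

Emit:
drive_tool([
  {"dx":0,"dy":0,"dz":0,"rx":0,"ry":0,"rz":0,"claw":-0.5},
  {"dx":0,"dy":0,"dz":0,"rx":0,"ry":0,"rz":0,"claw":-0.3},
  {"dx":0,"dy":0,"dz":0,"rx":0,"ry":0,"rz":0,"claw":-0.1},
  {"dx":0.004,"dy":0,"dz":-0.02,"rx":0,"ry":-0.04,"rz":0,"claw":-0.1},
  {"dx":0.006,"dy":0,"dz":-0.04,"rx":0,"ry":-0.05,"rz":0,"claw":-0.1},
  {"dx":0.004,"dy":0,"dz":-0.05,"rx":0,"ry":-0.05,"rz":0,"claw":-0.1},
  {"dx":0,"dy":0,"dz":-0.03,"rx":0,"ry":-0.045,"rz":0,"claw":-0.1},
  {"dx":0,"dy":0,"dz":0,"rx":0,"ry":0,"rz":0,"claw":-0.1},
])

```text
time: 11.78
tcp_pos: [0.3918, -0.3625, 0.2092]
tcp_rot: [3.138, 0.002, 1.031]
ft_force: [-0.0, -1.0, -0.7]
width: 0.041
finger_force: 0.0
```

```bash
python3 st.py .447 -.271 .081 .058; python3 -c "
from look2 import *
look(.447,-.271,.010,239,.058,.072,'q2',True,.004)
from lev import lev
print(lev(pickle.load(open('q2_side.pkl','rb')),.447,-.271,.068,.064))
f=pickle.load(open('q2_side.pkl','rb'))
cv2.imwrite('pics/rel.png',cv2.resize(f['pixels'][160:240,220:310],(720,600),interpolation=cv2.INTER_CUBIC))"
```

```text
[ 0.4467 -0.2719  0.0772] 86 [13, 12, 9, 13, 13, 10, 6, 10]
[ 0.3912 -0.3621  0.2076] [1.799e+02 2.000e-02 5.907e+01] [-0.52  0.56 -0.78] [-0.05  0.1  -0.02] 0.041 11.825
top 134 axis foot [ 0.4458 -0.2737  0.0086] pitch,roll deg [-0.98 -0.17]
side 56 axis foot [ 0.4417 -0.2625  0.0028] pitch,roll deg [ 4.21 -7.23]
(array([ 0.4483, -0.2696,  0.0665]), 68, [15, 10, 11, 1, 5, 6, 8, 12])
```

View pics/rel.png

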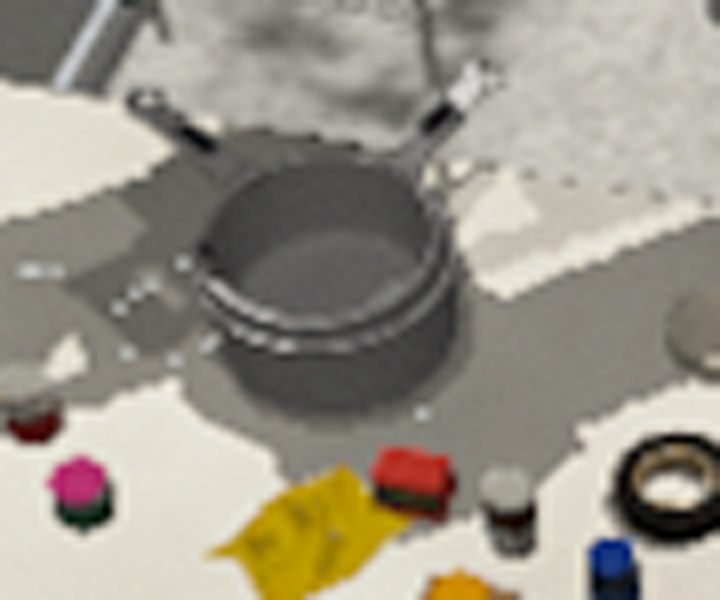

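Released: the middle pan is nested with its handle in the lip, standing about 1° high on the handle side. Next I press the heel with closed fingers.

```bash
python3 plan.py .417 -.3205 .090 59 4 -1
```

```text
at [ 0.3904 -0.3618  0.2061] [-1.7993e+02 -5.0000e-02  5.9020e+01] F [0.4 0.1 0. ] M [-0.09  0.17  0.  ] w 0.0411 t 11.93
[{"dx": 0.0123, "dy": 0.0004, "dz": 0.029, "rx": -0.0003, "ry": -0.0002, "rz": 0.0001, "claw": -1.0}, {"dx": 0.0123, "dy": 0.0004, "dz": 0.029, "rx": -0.0003, "ry": -0.0002, "rz": 0.0001, "claw": -1.0}, {"dx": 0.0123, "dy": 0.0004, "dz": 0.029, "rx": -0.0003, "ry": -0.0002, "rz": 0.0001, "claw": -1.0}, {"dx": 0.0123, "dy": 0.0004, "dz": 0.029, "rx": -0.0003, "ry": -0.0002, "rz": 0.0001, "claw": -1.0}]
```

Emit:
drive_tool([
  {"dx":0.0123,"dy":0.0004,"dz":0.029,"rx":0,"ry":0,"rz":0,"claw":-1},
  {"dx":0.0123,"dy":0.0004,"dz":0.029,"rx":0,"ry":0,"rz":0,"claw":-1},
  {"dx":0.0123,"dy":0.0004,"dz":0.029,"rx":0,"ry":0,"rz":0,"claw":-1},
  {"dx":0.0123,"dy":0.0004,"dz":0.026,"rx":0,"ry":0,"rz":0,"claw":-1},
  {"dx":0,"dy":0,"dz":0.0035,"rx":0,"ry":0,"rz":0,"claw":-1},
  {"dx":0,"dy":0,"dz":0.003,"rx":0,"ry":0,"rz":0,"claw":-1},
  {"dx":0,"dy":0,"dz":0.002,"rx":0,"ry":0,"rz":0,"claw":-1},
  {"dx":0,"dy":0,"dz":0,"rx":0,"ry":0,"rz":0,"claw":-1},
])

```text
time: 12.92
tcp_pos: [0.4174, -0.3213, 0.0858]
tcp_rot: [3.141, 0.0, 1.03]
ft_force: [0.3, -1.0, 0.1]
width: 0.0005
finger_force: 0.0
```

Emit:
drive_tool([
  {"dx":0,"dy":0,"dz":0.001,"rx":0,"ry":0,"rz":0,"claw":-1},
  {"dx":0,"dy":0,"dz":0,"rx":0,"ry":0,"rz":0,"claw":-1},
])

```text
time: 13.18
tcp_pos: [0.4174, -0.3209, 0.0845]
tcp_rot: [3.141, 0.0, 1.03]
ft_force: [0.1, 0.0, -0.4]
width: 0.0
finger_force: 0.0
```

Emit:
drive_tool([
  {"dx":0,"dy":0,"dz":0.0015,"rx":0,"ry":0,"rz":0,"claw":-1},
  {"dx":0,"dy":0,"dz":0.001,"rx":0,"ry":0,"rz":0,"claw":-1},
  {"dx":0,"dy":0,"dz":0,"rx":0,"ry":0,"rz":0,"claw":-1},
])

```text
time: 13.55
tcp_pos: [0.4174, -0.3207, 0.0817]
tcp_rot: [-3.141, -0.0, 1.03]
ft_force: [-0.7, 0.4, -0.1]
width: 0.0004
finger_force: 0.0
```

Emit:
drive_tool([
  {"dx":0,"dy":0,"dz":0.001,"rx":0,"ry":0,"rz":0,"claw":-1},
  {"dx":0,"dy":0,"dz":0,"rx":0,"ry":0,"rz":0,"claw":-1},
])

```text
time: 13.8
tcp_pos: [0.4174, -0.321, 0.0809]
tcp_rot: [3.141, 0.0, 1.03]
ft_force: [-1.6, 0.3, 2.8]
width: -0.0
finger_force: 1.5
```

Emit:
drive_tool([
  {"dx":0,"dy":0,"dz":0.0007,"rx":0,"ry":0,"rz":0,"claw":-1},
  {"dx":0,"dy":0,"dz":0,"rx":0,"ry":0,"rz":0,"claw":-1},
])

```text
time: 14.05
tcp_pos: [0.4175, -0.3211, 0.0804]
tcp_rot: [3.141, 0.0, 1.03]
ft_force: [-2.7, -2.8, 7.2]
width: 0.0007
finger_force: 3.6
```

Emit:
drive_tool([
  {"dx":0,"dy":0,"dz":0.0006,"rx":0,"ry":0,"rz":0,"claw":-1},
  {"dx":0,"dy":0,"dz":0,"rx":0,"ry":0,"rz":0,"claw":-1},
])

```text
time: 14.3
tcp_pos: [0.4176, -0.3213, 0.0801]
tcp_rot: [3.141, 0.001, 1.03]
ft_force: [-3.0, -2.0, 11.8]
width: 0.0002
finger_force: 6.2
```

Emit:
drive_tool([
  {"dx":0,"dy":0,"dz":0.0005,"rx":0,"ry":0,"rz":0,"claw":-1},
  {"dx":0,"dy":0,"dz":0,"rx":0,"ry":0,"rz":0,"claw":-1},
])

```text
time: 14.55
tcp_pos: [0.4177, -0.3214, 0.0799]
tcp_rot: [3.14, 0.001, 1.03]
ft_force: [-4.9, -1.7, 17.1]
width: 0.0001
finger_force: 8.9
```

Seated: 17 N at z=.080, which is the home height. Retracting to a point over the small pan's handle.

```bash
python3 plan.py .3935 .0323 .15 5.8 9 -0.1 | tail -2
python3 - <<'E'
import sys
sys.argv=['x']
from plan import *
plan([.3935,.0323,.12],5.8,8,claw=-0.1,start=[.4177,-.3214,.17,59])
E
```

```text
[{"dx": 0.0323, "dy": -0.0225, "dz": -0.0078, "rx": 0.0002, "ry": 0.0, "rz": 0.1032, "claw": -0.1}, {"dx": 0.0298, "dy": -0.0257, "dz": -0.0078, "rx": 0.0002, "ry": 0.0, "rz": 0.1032, "claw": -0.1}, {"dx": 0.027, "dy": -0.0287, "dz": -0.0078, "rx": 0.0002, "ry": 0.0, "rz": 0.1032, "claw": -0.1}, {"dx": 0.0239, "dy": -0.0313, "dz": -0.0078, "rx": 0.0002, "ry": 0.0, "rz": 0.1032, "claw": -0.1}, {"dx": 0.0206, "dy": -0.0336, "dz": -0.0078, "rx": 0.0002, "ry": 0.0, "rz": 0.1032, "claw": -0.1}, {"dx": 0.017, "dy": -0.0355, "dz": -0.0078, "rx": 0.0002, "ry": 0.0, "rz": 0.1032, "claw": -0.1}, {"dx": 0.0132, "dy": -0.0371, "dz": -0.0078, "rx": 0.0002, "ry": 0.0, "rz": 0.1032, "claw": -0.1}, {"dx": 0.0093, "dy": -0.0383, "dz": -0.0078, "rx": 0.0002, "ry": 0.0, "rz": 0.1032, "claw": -0.1}]
[{"dx": 0.0053, "dy": -0.039, "dz": -0.0078, "rx": 0.0002, "ry": 0.0, "rz": 0.1032, "claw": -0.1}]
at [ 0.4177 -0.3214  0.17  ] [1.7992e+02 4.0000e-02 5.9030e+01] F [-4.9 -1.7 17.1] M [-0.28  0.94  0.01] w 0.0001 t 14.55
[{"dx": 0.0363, "dy": -0.0254, "dz": 0.0062, "rx": 0.0, "ry": 0.0, "rz": 0.1161, "claw": -0.1}, {"dx": 0.0332, "dy": -0.0294, "dz": 0.0062, "rx": 0.0, "ry": 0.0, "rz": 0.1161, "claw": -0.1}, {"dx": 0.0295, "dy": -0.033, "dz": 0.0062, "rx": 0.0, "ry": 0.0, "rz": 0.1161, "claw": -0.1}, {"dx": 0.0255, "dy": -0.0362, "dz": 0.0062, "rx": 0.0, "ry": 0.0, "rz": 0.1161, "claw": -0.1}, {"dx": 0.0211, "dy": -0.039, "dz": 0.0062, "rx": 0.0, "ry": 0.0, "rz": 0.1161, "claw": -0.1}, {"dx": 0.0165, "dy": -0.0411, "dz": 0.0062, "rx": 0.0, "ry": 0.0, "rz": 0.1161, "claw": -0.1}, {"dx": 0.0116, "dy": -0.0428, "dz": 0.0062, "rx": 0.0, "ry": 0.0, "rz": 0.1161, "claw": -0.1}, {"dx": 0.0066, "dy": -0.0438, "dz": 0.0062, "rx": 0.0, "ry": 0.0, "rz": 0.1161, "claw": -0.1}]
```

Emit:
drive_tool([
  {"dx":0,"dy":0,"dz":-0.01,"rx":0,"ry":0,"rz":0,"claw":-1},
  {"dx":0,"dy":0,"dz":-0.04,"rx":0,"ry":0,"rz":0,"claw":-1},
  {"dx":0,"dy":0,"dz":-0.042,"rx":0,"ry":0,"rz":0,"claw":-0.5},
])

```text
time: 14.92
tcp_pos: [0.4171, -0.3204, 0.172]
tcp_rot: [-3.14, -0.0, 1.03]
ft_force: [0.5, -0.9, -0.5]
width: 0.0078
finger_force: 0.0
```

Emit:
drive_tool([
  {"dx":0.0363,"dy":-0.0254,"dz":0.0062,"rx":0,"ry":0,"rz":0.1161,"claw":-0.1},
  {"dx":0.0332,"dy":-0.0294,"dz":0.0062,"rx":0,"ry":0,"rz":0.1161,"claw":-0.1},
  {"dx":0.0295,"dy":-0.033,"dz":0.0062,"rx":0,"ry":0,"rz":0.1161,"claw":-0.1},
  {"dx":0.0255,"dy":-0.0362,"dz":0.0062,"rx":0,"ry":0,"rz":0.1161,"claw":-0.1},
  {"dx":0.0211,"dy":-0.039,"dz":0.0062,"rx":0,"ry":0,"rz":0.1161,"claw":-0.1},
  {"dx":0.0165,"dy":-0.0411,"dz":0.0062,"rx":0,"ry":0,"rz":0.1161,"claw":-0.1},
  {"dx":0.0116,"dy":-0.0428,"dz":0.0062,"rx":0,"ry":0,"rz":0.1161,"claw":-0.1},
  {"dx":0.0066,"dy":-0.0438,"dz":0.0062,"rx":0,"ry":0,"rz":0.1161,"claw":-0.1},
])

```text
time: 15.92
tcp_pos: [0.393, 0.0343, 0.1215]
tcp_rot: [-3.141, -0.0, 0.097]
ft_force: [1.0, 0.4, 1.2]
width: 0.0413
finger_force: 0.0
```

```bash
cat > nest.py <<'E'
from look2 import *
from lev import lev
from pol import strip
import fit
r=look(.447,-.272,.008,239,.058,.072,'n1',True,.004)
for n in('top','side'):
    f=pickle.load(open(f'n1_{n}.pkl','rb')); q,c,_=lev(f,.447,-.272,.080,.058,.003); print(n,'M',q,c,'L',*lev(f,.447,-.271,.068,.064,.003)[:2])
    W=cloud(f).reshape(-1,3); W=W[np.isfinite(W[:,0])]; v=W[:,:2]-q[:2]; d=np.hypot(*v.T); a=np.degrees(np.arctan2(v[:,1],v[:,0]))%360
    m=(d>.085)&(d<.15)&(W[:,2]>.05)&(W[:,2]<.095)
    for lo,hi in((220,260),(150,185)): k=m&(a>lo)&(a<hi); print(' handle',np.median(a[k]).round(1),k.sum(),'z',np.median(W[k,2]).round(4))
    im=strip(f,q[:2],.058,q[2]-.004); 
    for d0 in range(90,360,30): cv2.line(im,(int((d0-90)/.4),0),(int((d0-90)/.4),6),(0,0,255),1)
    globals()['s_'+n]=im
cv2.imwrite('pics/st6.png',np.vstack([s_top,s_side]))
fit.fit([(n,pickle.load(open(f'n1_{n}.pkl','rb'))) for n in('top','side')],(.487,.0418),.052,.073)
E
python3 nest.py; python3 plan.py .3935 .0323 .046 5.8 4 -0.1
```

```text
top 132 axis foot [ 0.446  -0.2723  0.0086] pitch,roll deg [ 0.36 -0.07]
side 58 axis foot [ 4.407e-01 -2.747e-01  1.000e-04] pitch,roll deg [-3.71 -2.94]
top M [ 0.4455 -0.2725  0.0805] 146 L [ 0.4469 -0.2711  0.0687] 113
 handle 239.4 118 z 0.0771
 handle 164.4 116 z 0.0699
side M [ 0.4472 -0.272   0.0806] 62 L [ 0.447 -0.269  0.068] 53
 handle 239.2 48 z 0.077
 handle 163.8 49 z 0.0704
top centre [0.4878 0.0414] n 77 rimz 0.0725 handle -176.82409666773955 4 hz 0.071
  hist [7, 6, 7, 6, 5, 6, 2, 0, 0, 0, 0, 0, 0, 0, 0, 0, 0, 0, 0, 0, 0, 0, 0, 0, 0, 0, 0, 0, 1, 4, 5, 5, 4, 7, 6, 6]
side centre [0.4875 0.0424] n 114 rimz 0.0719 handle -174.32604177793596 58 hz 0.0727
  hist [3, 3, 4, 3, 3, 2, 3, 3, 2, 3, 5, 1, 4, 5, 3, 6, 4, 4, 4, 5, 5, 4, 1, 0, 0, 2, 4, 3, 4, 3, 3, 3, 3, 2, 3, 4]
at [0.392  0.0359 0.1212] [-1.7995e+02  7.0000e-02  5.7300e+00] F [-0.9 -0.9  0.1] M [-0.02  0.16 -0.  ] w 0.041 t 16.02
[{"dx": 0.0003, "dy": 0.001, "dz": 0.0188, "rx": -0.0002, "ry": 0.0003, "rz": -0.0003, "claw": -0.1}, {"dx": 0.0003, "dy": 0.0009, "dz": 0.0188, "rx": -0.0002, "ry": 0.0003, "rz": -0.0003, "claw": -0.1}, {"dx": 0.0003, "dy": 0.0009, "dz": 0.0188, "rx": -0.0002, "ry": 0.0003, "rz": -0.0003, "claw": -0.1}, {"dx": 0.0003, "dy": 0.0009, "dz": 0.0188, "rx": -0.0002, "ry": 0.0003, "rz": -0.0003, "claw": -0.1}]
```

View pics/st6.png

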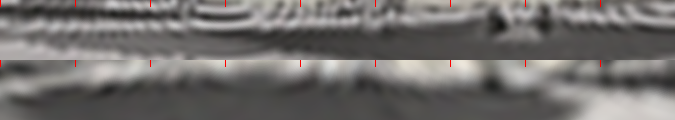

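The middle pan is fully home: rim at .0805, tilt about 0.3°, lip at about 297.2°. I won't view any more pictures. Grasping the small pan's handle.

Emit:
drive_tool([
  {"dx":0.0006,"dy":0.0019,"dz":0.014,"rx":0,"ry":0,"rz":0,"claw":-0.1},
  {"dx":0.0006,"dy":0.0018,"dz":0.02,"rx":0,"ry":0,"rz":0,"claw":-0.1},
  {"dx":0,"dy":0,"dz":0.025,"rx":0,"ry":0,"rz":0,"claw":-0.1},
  {"dx":0,"dy":0,"dz":0.0165,"rx":0,"ry":0,"rz":0,"claw":-0.1},
  {"dx":0,"dy":0,"dz":0,"rx":0,"ry":0,"rz":0,"claw":-1},
  {"dx":0,"dy":0,"dz":0,"rx":0,"ry":0,"rz":0,"claw":-1},
  {"dx":0,"dy":0,"dz":0,"rx":0,"ry":0,"rz":0,"claw":-1},
  {"dx":0,"dy":0,"dz":0,"rx":0,"ry":0,"rz":0,"claw":-1},
])

```text
time: 17.02
tcp_pos: [0.395, 0.0292, 0.0465]
tcp_rot: [3.141, -0.001, 0.101]
ft_force: [-1.5, -2.1, 5.7]
width: 0.0156
finger_force: 29.9
```

Emit:
drive_tool([
  {"dx":0,"dy":0,"dz":-0.004,"rx":0,"ry":0,"rz":0,"claw":-1},
  {"dx":0,"dy":0,"dz":-0.01,"rx":0,"ry":0,"rz":0,"claw":-1},
  {"dx":0,"dy":0,"dz":-0.02,"rx":0,"ry":0,"rz":0,"claw":-1},
  {"dx":0,"dy":0,"dz":-0.03,"rx":0,"ry":0,"rz":0,"claw":-1},
  {"dx":0,"dy":0,"dz":-0.03,"rx":0,"ry":0,"rz":0,"claw":-1},
  {"dx":0,"dy":0,"dz":-0.025,"rx":0,"ry":0,"rz":0,"claw":-1},
  {"dx":0,"dy":0,"dz":-0.01,"rx":0,"ry":0,"rz":0,"claw":-1},
  {"dx":0,"dy":0,"dz":0,"rx":0,"ry":0,"rz":0,"claw":-1},
])

```text
time: 18.02
tcp_pos: [0.3948, 0.0293, 0.1752]
tcp_rot: [3.141, -0.001, 0.101]
ft_force: [0.4, -0.1, -2.9]
width: 0.0156
finger_force: 30.0
```

```bash
python3 -c "
from look2 import *
look(.487,.042,.125,185.8,.052,.073,'s1',True,.004)
from lev import lev
print(lev(pickle.load(open('s1_side.pkl','rb')),.487,.042,.195,.052))
from math import *
a=radians(297.2); print(.446+.094*cos(a),-.2723+.094*sin(a))
from plan import plan
plan([.446+.094*cos(a),-.2723+.094*sin(a),.176],117.2,15,claw=-1)
"
```

```text
top 72 axis foot [0.4862 0.0375 0.1272] pitch,roll deg [-1.54  0.34]
side 73 axis foot [0.4863 0.04   0.1259] pitch,roll deg [-0.98 -0.78]
(array([0.4875, 0.0391, 0.1989]), 105, [16, 11, 12, 15, 19, 6, 13, 13])
0.4889672051435172 -0.355905139089382
at [0.3942 0.0293 0.1743] [-1.7999e+02  7.0000e-02  5.8000e+00] F [-0.1  0.5 -3.5] M [-0.1   0.42  0.04] w 0.0154 t 18.12
[{"dx": 0.0037, "dy": 0.0262, "dz": -0.0001, "rx": -0.0001, "ry": 0.0, "rz": -0.1296, "claw": -1.0}, {"dx": 0.0003, "dy": 0.0264, "dz": -0.0001, "rx": -0.0001, "ry": 0.0, "rz": -0.1296, "claw": -1.0}, {"dx": -0.0031, "dy": 0.0263, "dz": -0.0001, "rx": -0.0001, "ry": 0.0, "rz": -0.1296, "claw": -1.0}, {"dx": -0.0065, "dy": 0.0256, "dz": -0.0001, "rx": -0.0001, "ry": 0.0, "rz": -0.1296, "claw": -1.0}, {"dx": -0.0098, "dy": 0.0246, "dz": -0.0001, "rx": -0.0001, "ry": 0.0, "rz": -0.1296, "claw": -1.0}, {"dx": -0.0129, "dy": 0.0231, "dz": -0.0001, "rx": -0.0001, "ry": 0.0, "rz": -0.1296, "claw": -1.0}, {"dx": -0.0157, "dy": 0.0212, "dz": -0.0001, "rx": -0.0001, "ry": 0.0, "rz": -0.1296, "claw": -1.0}, {"dx": -0.0184, "dy": 0.019, "dz": -0.0001, "rx": -0.0001, "ry": 0.0, "rz": -0.1296, "claw": -1.0}]
[{"dx": -0.0207, "dy": 0.0165, "dz": -0.0001, "rx": -0.0001, "ry": 0.0, "rz": -0.1296, "claw": -1.0}, {"dx": -0.0226, "dy": 0.0137, "dz": -0.0001, "rx": -0.0001, "ry": 0.0, "rz": -0.1296, "claw": -1.0}, {"dx": -0.0242, "dy": 0.0107, "dz": -0.0001, "rx": -0.0001, "ry": 0.0, "rz": -0.1296, "claw": -1.0}, {"dx": -0.0254, "dy": 0.0074, "dz": -0.0001, "rx": -0.0001, "ry": 0.0, "rz": -0.1296, "claw": -1.0}, {"dx": -0.0261, "dy": 0.0041, "dz": -0.0001, "rx": -0.0001, "ry": 0.0, "rz": -0.1296, "claw": -1.0}, {"dx": -0.0264, "dy": 0.0007, "dz": -0.0001, "rx": -0.0001, "ry": 0.0, "rz": -0.1296, "claw": -1.0}, {"dx": -0.0263, "dy": -0.0027, "dz": -0.0001, "rx": -0.0001, "ry": 0.0, "rz": -0.1296, "claw": -1.0}]
```

Emit:
drive_tool([
  {"dx":0.0037,"dy":0.0262,"dz":0,"rx":0,"ry":0,"rz":-0.1296,"claw":-1},
  {"dx":0.0003,"dy":0.0264,"dz":0,"rx":0,"ry":0,"rz":-0.1296,"claw":-1},
  {"dx":-0.0031,"dy":0.0263,"dz":0,"rx":0,"ry":0,"rz":-0.1296,"claw":-1},
  {"dx":-0.0065,"dy":0.0256,"dz":0,"rx":0,"ry":0,"rz":-0.1296,"claw":-1},
  {"dx":-0.0098,"dy":0.0246,"dz":0,"rx":0,"ry":0,"rz":-0.1296,"claw":-1},
  {"dx":-0.0129,"dy":0.0231,"dz":0,"rx":0,"ry":0,"rz":-0.1296,"claw":-1},
  {"dx":-0.0157,"dy":0.0212,"dz":0,"rx":0,"ry":0,"rz":-0.1296,"claw":-1},
  {"dx":-0.0184,"dy":0.019,"dz":0,"rx":0,"ry":0,"rz":-0.1296,"claw":-1},
])

```text
time: 19.12
tcp_pos: [0.4449, -0.1768, 0.1737]
tcp_rot: [-3.14, -0.0, 1.142]
ft_force: [0.2, -1.1, -3.1]
width: 0.0155
finger_force: 30.0
```

Emit:
drive_tool([
  {"dx":-0.0207,"dy":0.0165,"dz":0,"rx":0,"ry":0,"rz":-0.1296,"claw":-1},
  {"dx":-0.0226,"dy":0.0137,"dz":0,"rx":0,"ry":0,"rz":-0.1296,"claw":-1},
  {"dx":-0.0242,"dy":0.0107,"dz":0,"rx":0,"ry":0,"rz":-0.1296,"claw":-1},
  {"dx":-0.0254,"dy":0.0074,"dz":0,"rx":0,"ry":0,"rz":-0.1296,"claw":-1},
  {"dx":-0.0261,"dy":0.0041,"dz":0,"rx":0,"ry":0,"rz":-0.1296,"claw":-1},
  {"dx":-0.0264,"dy":0.0007,"dz":0,"rx":0,"ry":0,"rz":-0.1296,"claw":-1},
  {"dx":-0.0263,"dy":-0.0027,"dz":0,"rx":0,"ry":0,"rz":-0.1296,"claw":-1},
  {"dx":0,"dy":0,"dz":0,"rx":0,"ry":0,"rz":0,"claw":-1},
])

```text
time: 20.12
tcp_pos: [0.4894, -0.3572, 0.1733]
tcp_rot: [-3.141, -0.001, 2.045]
ft_force: [0.3, -0.4, -4.0]
width: 0.0158
finger_force: 30.0
```

```bash
cat > s2.py <<'E'
from look2 import *
from lev import lev
import sys
zf=float(sys.argv[1]); tag=sys.argv[2]
look(.446,-.2723,zf,297.2,.052,.073,tag,True,.004)
for n in('top','side'):
    f=pickle.load(open(f'{tag}_{n}.pkl','rb')); q=lev(f,.446,-.2723,zf+.073,.052); print(n,*q)
    # handle direction: outermost visible points at handle height
    W=cloud(f).reshape(-1,3); W=W[np.isfinite(W[:,0])]; v=W[:,:2]-q[0][:2]; d=np.hypot(*v.T); a=np.degrees(np.arctan2(v[:,1],v[:,0]))%360
    for lo,hi in((.06,.08),(.115,.15)):
        k=(d>lo)&(d<hi)&(abs(W[:,2]-q[0][2]+.005)<.012)&(abs(a-297.2)<14); print('  handle',lo,k.sum(),np.median(a[k]).round(1) if k.any() else '',np.median(W[k,2]).round(4) if k.any() else '')
s=status.observe();print(s['tcp_pos'].round(4),np.degrees(s['tcp_rot']).round(2),s['ft_force'].round(2),s['moment'].round(2),s['time'])
E
python3 s2.py .126 s2
```

```text
top 41 axis foot [ 0.477  -0.254   0.1112] pitch,roll deg [ 3.66 23.91]
side 55 axis foot [ 0.4495 -0.272   0.1223] pitch,roll deg [0.34 0.69]
top [ 0.4505 -0.276   0.1968] 58 [26, 13, 0, 0, 0, 0, 0, 19]
  handle 0.06 0  
  handle 0.115 0  
side [ 0.4491 -0.2727  0.1954] 88 [10, 14, 10, 14, 13, 9, 11, 7]
  handle 0.06 2 298.9 0.188
  handle 0.115 6 297.4 0.1983
[ 0.489  -0.3554  0.1737] [-1.7996e+02 -1.2000e-01  1.1709e+02] [-0.42 -0.33 -3.29] [-0.23 -0.05  0.01] 20.225
```

Emit:
drive_tool([
  {"dx":0.0008,"dy":-0.0008,"dz":0.006,"rx":0,"ry":0,"rz":0,"claw":-1},
  {"dx":0.0007,"dy":-0.0007,"dz":0.012,"rx":0,"ry":0,"rz":0,"claw":-1},
  {"dx":0,"dy":0,"dz":0.018,"rx":0,"ry":0,"rz":0,"claw":-1},
  {"dx":0,"dy":0,"dz":0.018,"rx":0,"ry":0,"rz":0,"claw":-1},
  {"dx":0,"dy":0,"dz":0.014,"rx":0,"ry":0,"rz":0,"claw":-1},
  {"dx":0,"dy":0,"dz":0.007,"rx":0,"ry":0,"rz":0,"claw":-1},
  {"dx":0,"dy":0,"dz":0,"rx":0,"ry":0,"rz":0,"claw":-1},
])

```text
time: 21.1
tcp_pos: [0.4874, -0.355, 0.0996]
tcp_rot: [-3.141, -0.001, 2.045]
ft_force: [-0.5, 0.2, -3.1]
width: 0.0158
finger_force: 30.0
```

```bash
python3 s2.py .0475 s3
```

```text
top 0 axis foot [ 0.446  -0.2723  0.0475] pitch,roll deg [-10.   0.]
side 51 axis foot [ 0.4473 -0.2736  0.0497] pitch,roll deg [-0.96 -0.6 ]
top [ 0.446  -0.2723  0.1205] 0 [0, 0, 0, 0, 0, 0, 0, 0]
  handle 0.06 0  
  handle 0.115 0  
side [ 0.4476 -0.272   0.1224] 83 [13, 6, 9, 13, 15, 13, 7, 7]
  handle 0.06 1 308.5 0.1068
  handle 0.115 5 298.4 0.123
[ 0.4877 -0.3554  0.1004] [1.7999e+02 4.0000e-02 1.1718e+02] [ 0.41  0.18 -2.53] [-0.3  -0.11  0.01] 21.2
```

Emit:
drive_tool([
  {"dx":0,"dy":0,"dz":0.005,"rx":0,"ry":0,"rz":0,"claw":-1},
  {"dx":0,"dy":0,"dz":0.006,"rx":0,"ry":0,"rz":0,"claw":-1},
  {"dx":0,"dy":0,"dz":0.005,"rx":0,"ry":0,"rz":0,"claw":-1},
  {"dx":0,"dy":0,"dz":0.003,"rx":0,"ry":0,"rz":0,"claw":-1},
  {"dx":0,"dy":0,"dz":0.002,"rx":0,"ry":0,"rz":0,"claw":-1},
  {"dx":0,"dy":0,"dz":0,"rx":0,"ry":0,"rz":0,"claw":-1},
])

```text
time: 21.95
tcp_pos: [0.4874, -0.3552, 0.0789]
tcp_rot: [-3.142, -0.0, 2.045]
ft_force: [-0.4, -0.9, -3.4]
width: 0.0155
finger_force: 30.0
```

Emit:
drive_tool([
  {"dx":0,"dy":0,"dz":0.0015,"rx":0,"ry":0,"rz":0,"claw":-1},
  {"dx":0,"dy":0,"dz":0.0015,"rx":0,"ry":0,"rz":0,"claw":-1},
  {"dx":0,"dy":0,"dz":0,"rx":0,"ry":0,"rz":0,"claw":-1},
])

```text
time: 22.32
tcp_pos: [0.4874, -0.3552, 0.0759]
tcp_rot: [-3.142, -0.0, 2.045]
ft_force: [0.1, 0.6, -4.1]
width: 0.0156
finger_force: 30.0
```

Emit:
drive_tool([
  {"dx":0,"dy":0,"dz":0.001,"rx":0,"ry":0,"rz":0,"claw":-1},
  {"dx":0,"dy":0,"dz":0.001,"rx":0,"ry":0,"rz":0,"claw":-1},
  {"dx":0,"dy":0,"dz":0,"rx":0,"ry":0,"rz":0,"claw":-1},
])

```text
time: 22.7
tcp_pos: [0.4874, -0.3551, 0.0739]
tcp_rot: [-3.142, -0.0, 2.045]
ft_force: [-0.1, -1.2, -2.5]
width: 0.0155
finger_force: 30.0
```

```bash
python3 st.py .447 -.272 .096 .052
```

```text
[ 0.4467 -0.2737  0.0955] 81 [8, 7, 10, 14, 14, 14, 10, 4]
[ 0.4874 -0.3552  0.0739] [-180.     -0.    117.19] [ 0.1  -0.21 -3.45] [-0.23 -0.05  0.01] 0.0156 22.75
```

Emit:
drive_tool([
  {"dx":0,"dy":0,"dz":0.001,"rx":0,"ry":0,"rz":0,"claw":-1},
  {"dx":0,"dy":0,"dz":0.001,"rx":0,"ry":0,"rz":0,"claw":-1},
  {"dx":0,"dy":0,"dz":0,"rx":0,"ry":0,"rz":0,"claw":-1},
])

```text
time: 23.12
tcp_pos: [0.4874, -0.3551, 0.0718]
tcp_rot: [-3.142, -0.0, 2.045]
ft_force: [-1.2, 0.1, -3.4]
width: 0.0156
finger_force: 30.0
```

Emit:
drive_tool([
  {"dx":0,"dy":0,"dz":0.001,"rx":0,"ry":0,"rz":0,"claw":-1},
  {"dx":0,"dy":0,"dz":0,"rx":0,"ry":0,"rz":0,"claw":-1},
])

```text
time: 23.38
tcp_pos: [0.4874, -0.3552, 0.0709]
tcp_rot: [-3.142, -0.0, 2.045]
ft_force: [-0.4, 0.3, -3.2]
width: 0.0159
finger_force: 30.0
```

Emit:
drive_tool([
  {"dx":0,"dy":0,"dz":0.001,"rx":0,"ry":0,"rz":0,"claw":-1},
  {"dx":0,"dy":0,"dz":0,"rx":0,"ry":0,"rz":0,"claw":-1},
])

```text
time: 23.62
tcp_pos: [0.4874, -0.3552, 0.0699]
tcp_rot: [-3.142, -0.0, 2.045]
ft_force: [-0.8, -0.8, -2.8]
width: 0.0156
finger_force: 30.0
```

```bash
python3 st.py .447 -.272 .092 .052
```

```text
[ 0.448  -0.2729  0.093 ] 81 [10, 8, 9, 12, 11, 14, 10, 7]
[ 0.4874 -0.3552  0.07  ] [-180.      0.    117.19] [-0.1  -0.89 -3.16] [-0.17  0.06 -0.  ] 0.0153 23.675
```

Emit:
drive_tool([
  {"dx":0,"dy":0,"dz":0.001,"rx":0,"ry":0,"rz":0,"claw":-1},
  {"dx":0,"dy":0,"dz":0,"rx":0,"ry":0,"rz":0,"claw":-1},
])

```text
time: 23.92
tcp_pos: [0.4874, -0.3552, 0.0689]
tcp_rot: [-3.142, -0.0, 2.045]
ft_force: [-0.5, 0.4, -0.9]
width: 0.0157
finger_force: 30.0
```

Emit:
drive_tool([
  {"dx":0,"dy":0,"dz":0.001,"rx":0,"ry":0,"rz":0,"claw":-1},
  {"dx":0,"dy":0,"dz":0,"rx":0,"ry":0,"rz":0,"claw":-1},
])

```text
time: 24.18
tcp_pos: [0.4874, -0.3552, 0.068]
tcp_rot: [-3.142, -0.0, 2.045]
ft_force: [-1.1, 0.7, 2.4]
width: 0.0156
finger_force: 30.0
```

Emit:
drive_tool([
  {"dx":0,"dy":0,"dz":0.0005,"rx":0,"ry":0,"rz":0,"claw":-1},
  {"dx":0,"dy":0,"dz":0,"rx":0,"ry":0,"rz":0,"claw":-1},
])

```text
time: 24.42
tcp_pos: [0.4875, -0.3552, 0.0675]
tcp_rot: [-3.142, 0.0, 2.045]
ft_force: [-1.6, 0.6, 4.7]
width: 0.0159
finger_force: 30.0
```

On the cheeks. Releasing, then rising to check.

Emit:
drive_tool([
  {"dx":0,"dy":0,"dz":0,"rx":0,"ry":0,"rz":0,"claw":-0.5},
  {"dx":0,"dy":0,"dz":0,"rx":0,"ry":0,"rz":0,"claw":-0.3},
  {"dx":0,"dy":0,"dz":0,"rx":0,"ry":0,"rz":0,"claw":-0.1},
  {"dx":0,"dy":0,"dz":-0.02,"rx":0,"ry":0,"rz":0,"claw":-0.1},
  {"dx":0,"dy":0,"dz":-0.04,"rx":0,"ry":0,"rz":0,"claw":-0.1},
  {"dx":0,"dy":0,"dz":-0.03,"rx":0,"ry":0,"rz":0,"claw":-0.5},
  {"dx":0,"dy":0,"dz":0,"rx":0,"ry":0,"rz":0,"claw":-1},
])

```text
time: 25.3
tcp_pos: [0.4885, -0.3561, 0.1597]
tcp_rot: [3.14, 0.004, 2.045]
ft_force: [-0.2, -0.6, 0.1]
width: 0.0242
finger_force: 0.0
```

```bash
python3 st.py .447 -.272 .090 .052
python3 - <<'E'
from lev import *
f=pickle.load(open('last_side.pkl','rb'))
W=cloud(f).reshape(-1,3); W=W[np.isfinite(W[:,0])]; c=np.array([.4475,-.2725]); v=W[:,:2]-c; d=np.hypot(*v.T); a=np.degrees(np.arctan2(v[:,1],v[:,0]))%360
k=(d>.085)&(d<.15)&(W[:,2]>.06)&(W[:,2]<.11)
for ang in(165,239,297):
    m=k&(abs(a-ang)<12); print(ang,m.sum(),np.median(a[m]),np.median(W[m,2]))
from plan import plan
plan([.469,-.3172,.098],117.2,4,claw=-1)
E
```

```text
[ 0.4448 -0.2717  0.089 ] 73 [10, 12, 6, 13, 10, 13, 7, 2]
[ 0.4878 -0.3555  0.1582] [1.7996e+02 9.0000e-02 1.1719e+02] [ 0.5  -0.09 -0.08] [-0.04 -0.   -0.01] 0.0196 25.35
165 48 163.73360352747758 0.06954827629331176
239 32 238.85594043315075 0.07831104781541548
297 55 297.227892697871 0.09428096696013497
at [ 0.4878 -0.3555  0.1582] [1.7996e+02 9.0000e-02 1.1719e+02] F [ 0.5 -0.1 -0.1] M [-0.04 -0.   -0.01] w 0.0196 t 25.35
[{"dx": 0.0107, "dy": 0.0002, "dz": 0.015, "rx": 0.0002, "ry": 0.0004, "rz": -0.0001, "claw": -1.0}, {"dx": 0.0107, "dy": 0.0002, "dz": 0.015, "rx": 0.0002, "ry": 0.0004, "rz": -0.0001, "claw": -1.0}, {"dx": 0.0107, "dy": 0.0002, "dz": 0.015, "rx": 0.0002, "ry": 0.0004, "rz": -0.0001, "claw": -1.0}, {"dx": 0.0107, "dy": 0.0002, "dz": 0.015, "rx": 0.0002, "ry": 0.0004, "rz": -0.0001, "claw": -1.0}]
```

Emit:
drive_tool([
  {"dx":0.0107,"dy":0.0002,"dz":0.015,"rx":0,"ry":0,"rz":0,"claw":-1},
  {"dx":0.0107,"dy":0.0002,"dz":0.015,"rx":0,"ry":0,"rz":0,"claw":-1},
  {"dx":0.0107,"dy":0.0002,"dz":0.015,"rx":0,"ry":0,"rz":0,"claw":-1},
  {"dx":0.0107,"dy":0.0002,"dz":0.015,"rx":0,"ry":0,"rz":0,"claw":-1},
  {"dx":0,"dy":0,"dz":0.003,"rx":0,"ry":0,"rz":0,"claw":-1},
  {"dx":0,"dy":0,"dz":0.001,"rx":0,"ry":0,"rz":0,"claw":-1},
  {"dx":0,"dy":0,"dz":0,"rx":0,"ry":0,"rz":0,"claw":-1},
])

```text
time: 26.22
tcp_pos: [0.469, -0.3173, 0.0937]
tcp_rot: [3.141, 0.001, 2.045]
ft_force: [-0.2, -0.6, -0.2]
width: 0.0003
finger_force: 0.0
```

Emit:
drive_tool([
  {"dx":0,"dy":0,"dz":0.001,"rx":0,"ry":0,"rz":0,"claw":-1},
  {"dx":0,"dy":0,"dz":0.001,"rx":0,"ry":0,"rz":0,"claw":-1},
  {"dx":0,"dy":0,"dz":0,"rx":0,"ry":0,"rz":0,"claw":-1},
])

```text
time: 26.6
tcp_pos: [0.4692, -0.3174, 0.092]
tcp_rot: [3.141, 0.002, 2.045]
ft_force: [1.2, -1.5, 6.3]
width: 0.0005
finger_force: 3.1
```

Emit:
drive_tool([
  {"dx":0,"dy":0,"dz":0.001,"rx":0,"ry":0,"rz":0,"claw":-1},
  {"dx":0,"dy":0,"dz":0,"rx":0,"ry":0,"rz":0,"claw":-1},
])

```text
time: 26.85
tcp_pos: [0.4689, -0.317, 0.0908]
tcp_rot: [3.141, 0.001, 2.045]
ft_force: [-0.0, -0.1, 0.8]
width: 0.0004
finger_force: 0.0
```

Emit:
drive_tool([
  {"dx":0,"dy":0,"dz":0.001,"rx":0,"ry":0,"rz":0,"claw":-1},
  {"dx":0,"dy":0,"dz":0,"rx":0,"ry":0,"rz":0,"claw":-1},
])

```text
time: 27.1
tcp_pos: [0.4687, -0.317, 0.0896]
tcp_rot: [3.142, 0.0, 2.045]
ft_force: [-0.5, -1.0, 4.2]
width: 0.0006
finger_force: 2.2
```

Emit:
drive_tool([
  {"dx":0,"dy":0,"dz":0.001,"rx":0,"ry":0,"rz":0,"claw":-1},
  {"dx":0,"dy":0,"dz":0,"rx":0,"ry":0,"rz":0,"claw":-1},
])

```text
time: 27.35
tcp_pos: [0.469, -0.3172, 0.0891]
tcp_rot: [3.141, 0.001, 2.045]
ft_force: [-1.3, 0.3, 13.8]
width: 0.0004
finger_force: 6.4
```

Emit:
drive_tool([
  {"dx":0,"dy":0,"dz":0.0007,"rx":0,"ry":0,"rz":0,"claw":-1},
  {"dx":0,"dy":0,"dz":0,"rx":0,"ry":0,"rz":0,"claw":-1},
])

```text
time: 27.6
tcp_pos: [0.4691, -0.3173, 0.0888]
tcp_rot: [3.141, 0.002, 2.045]
ft_force: [-2.4, 1.2, 20.0]
width: 0.0002
finger_force: 9.8
```

Emit:
drive_tool([
  {"dx":0,"dy":0,"dz":-0.01,"rx":0,"ry":0,"rz":0,"claw":-1},
  {"dx":0,"dy":0,"dz":-0.05,"rx":0,"ry":0,"rz":0,"claw":-1},
  {"dx":0,"dy":0,"dz":-0.05,"rx":0,"ry":0,"rz":0,"claw":-1},
  {"dx":0.05,"dy":-0.02,"dz":0,"rx":0,"ry":0,"rz":0,"claw":-1},
  {"dx":0.05,"dy":-0.02,"dz":0,"rx":0,"ry":0,"rz":0,"claw":-1},
  {"dx":0.05,"dy":-0.02,"dz":0,"rx":0,"ry":0,"rz":0,"claw":-1},
  {"dx":0.05,"dy":-0.02,"dz":0,"rx":0,"ry":0,"rz":0,"claw":-1},
  {"dx":0.05,"dy":-0.02,"dz":0,"rx":0,"ry":0,"rz":0,"claw":-1},
])

```text
time: 28.6
tcp_pos: [0.264, -0.1388, 0.1977]
tcp_rot: [3.142, -0.0, 2.045]
ft_force: [0.6, 1.0, 0.6]
width: 0.0005
finger_force: 0.0
```

Emit:
drive_tool([
  {"dx":0.05,"dy":-0.02,"dz":0,"rx":0,"ry":0,"rz":0,"claw":-1},
  {"dx":0.05,"dy":-0.02,"dz":0,"rx":0,"ry":0,"rz":0,"claw":-1},
  {"dx":0,"dy":0,"dz":0,"rx":0,"ry":0,"rz":0,"claw":-1},
])

```text
time: 28.98
tcp_pos: [0.1813, -0.0669, 0.1974]
tcp_rot: [-3.141, -0.001, 2.046]
ft_force: [0.9, -0.3, 1.2]
width: 0.0006
finger_force: 0.0
```

Run:
```python
from look2 import *
from lev import lev
print('S');look(.446,-.272,.016,297,.052,.073,'e',True,.003)
print('M');look(.446,-.272,.008,239,.058,.072,'e',False,.003)
print('L');look(.447,-.271,.0,165,.064,.068,'e',False,.003)
for n in('top','side'):
    f=pickle.load(open(f'e_{n}.pkl','rb'))
    print(n,[lev(f,.446,-.272,z,r,.003,.003)[:2] for z,r in((.089,.052),(.080,.058),(.068,.064))])
    W=cloud(f).reshape(-1,3); W=W[np.isfinite(W[:,0])]; v=W[:,:2]-[.446,-.272]; d=np.hypot(*v.T); a=np.degrees(np.arctan2(v[:,1],v[:,0]))%360
    for ang,r in((165,.106),(239,.106),(297,.1)):
        m=(abs(d-r)<.018)&(W[:,2]>.05)&(W[:,2]<.11)&(abs(a-ang)<12); print(ang,m.sum(),np.median(a[m]).round(1),np.median(W[m,2]).round(4))
```

```text
S
top 112 axis foot [ 0.4457 -0.2748  0.0164] pitch,roll deg [-0.12  0.3 ]
side 42 axis foot [ 0.4467 -0.2843  0.009 ] pitch,roll deg [-6.84 -3.17]
M
top 110 axis foot [ 0.4459 -0.2778  0.0129] pitch,roll deg [-4.75  3.02]
side 45 axis foot [ 0.448  -0.2725  0.0089] pitch,roll deg [-1.28  0.71]
L
top 105 axis foot [ 0.446  -0.2711  0.0005] pitch,roll deg [-0.66  0.17]
side 40 axis foot [ 0.4358 -0.2747  0.0034] pitch,roll deg [-9.2   6.89]
top [(array([ 0.4453, -0.2748,  0.0893]), 139), (array([ 0.4455, -0.2733,  0.0806]), 122), (array([ 0.4468, -0.2711,  0.0685]), 112)]
165 69 164.5 0.0713
239 65 239.2 0.0784
297 62 297.8 0.0912
side [(array([ 0.4461, -0.2739,  0.0905]), 53), (array([ 0.4468, -0.2704,  0.0797]), 45), (array([ 0.4479, -0.2697,  0.0683]), 33)]
165 29 164.7 0.0691
239 27 240.1 0.0777
297 37 299.7 0.0892
```

Run:
```python
from lev import *
def rp(tag,c,r,z,ha):
    f=pickle.load(open(tag+'.pkl','rb')); W=cloud(f).reshape(-1,3); W=W[np.isfinite(W[:,0])]
    q=lev(f,*c,z,r,.003,.004)[0]; v=W[:,:2]-q[:2]; d=np.hypot(*v.T)
    m=(abs(d-r+.0015)<.003)&(abs(W[:,2]-z)<.004); P=W[m]; A=np.c_[v[m],np.ones(m.sum())]; w=np.ones(m.sum())
    for _ in range(9): p=np.linalg.lstsq(A*w[:,None],P[:,2]*w,rcond=None)[0]; w=1/np.sqrt(1+((P[:,2]-A@p)/.0007)**2)
    h=np.radians(ha); u=np.array([np.cos(h),np.sin(h)]); t=np.array([-u[1],u[0]])
    a=np.degrees(np.arctan2(v[:,1],v[:,0]))%360
    k=(d>r+.022)&(d<r+.06)&(abs((a-ha+180)%360-180)<6)&(abs(W[:,2]-z)<.012)
    s=np.polyfit(d[k],W[k,2],1)
    print(tag,'rim z',p[2].round(4),'slope to handle',np.degrees(p[:2]@u).round(2),'across',np.degrees(p[:2]@t).round(2),'handle',np.median(a[k]).round(1),'z@r+40',np.polyval(s,r+.04).round(4),k.sum())
rp('top0',(.487,.0418),.052,.073,185.8); rp('e_top',(.446,-.274),.052,.089,297.3)
rp('top0',(.4674,.3459),.058,.072,203); rp('n1_top',(.446,-.2725),.058,.080,239.2); rp('e_top',(.446,-.2725),.058,.080,239.2)
rp('top0',(.447,-.271),.064,.068,165);rp('e_top',(.447,-.271),.064,.068,165)
```

```text
top0 rim z 0.0728 slope to handle 0.17 across 0.13 handle 185.4 z@r+40 0.0748 69
e_top rim z 0.0892 slope to handle -0.14 across 0.3 handle 298.8 z@r+40 0.0916 66
top0 rim z 0.0721 slope to handle 0.27 across 0.15 handle 203.7 z@r+40 0.0696 75
n1_top rim z 0.0804 slope to handle -0.11 across 0.01 handle 239.3 z@r+40 0.0784 71
e_top rim z 0.0807 slope to handle -0.25 across 0.14 handle 239.0 z@r+40 0.0787 71
top0 rim z 0.0681 slope to handle 0.14 across -0.33 handle 165.9 z@r+40 0.0709 72
e_top rim z 0.0682 slope to handle 0.88 across 0.1 handle 165.1 z@r+40 0.071 71
```

```bash
python3 -c "
from rig import manip; print(manip.sign_off())"
```

```text
the job is handed in; nothing more can be done
None
```

The three pans are nested: the large pan stayed where it stood, and the middle and small pans measure level and home, each handle pressed into the lip below at 17–20 N. I handed the job in at about 29 s, and no result was reported.

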